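Set the calibration-gas regulator and lock it

ROBOT

A 6-joint arm with a two-finger parallel gripper is mounted at the origin on a cart in front of the work surface, level with it; the furniture and walls round the work are solid. World frame = base frame: x ahead of the robot, y to its left, z up, the work surface at z = 0. Lengths are in m, angles in degrees, forces in N, time in s.
With the tool pointing down it reaches from about 0.4 to 0.825 m from the base axis. Payload 7 kg.
Tool frame: the origin (TCP) lies midway between the tips of the shut fingers; the grasp point (between the pads) lies 19 mm behind it; z points along the fingers, x is the direction in which the jaws open and shut, and the axes are right-handed (so a half turn about z gives the same grasp; the last joint's range is limited). The gripper opens to 88 mm and grips with 3 to 60 N. Pads are 19 mm wide; open, the fingers measure 130 mm over their backs; the gripper's body (78 mm by 193 mm) begins 47 mm behind the grasp point.
Start: joints at [-50.3, 20.546, 0.682, 0, -70.136, -16.507], TCP at [0.266, -0.62, 0.227] pointing down, gripper open.
Joint ranges: [-176.03, 176.03], [-82.01, 121.73], [-58.28, 71.71], [-173.87, 95.51], [-174.79, -0.11], [-173.66, 173.66]. Speed limits (degrees/s): [136.94, 136.94, 172.46, 180, 180, 180].

INTERFACE

Orientations are given as [roll, pitch, yaw] about the fixed x, y, z axes, in that order (R = Rz(yaw) Ry(pitch) Rx(roll)).
In Python, from plant import * gives the robot as it stands. The module is installed in compiled form; this text tells all that it offers.
- The arm moves only by the shell command python3 -m pendant 'ROWS' [OPENING]. ROWS is JSON, a list that holds one entry, the list of rows, each a list of 6 numbers: the shift along the world's x, y, z in mm, then the turn, a rotation vector about the world's x, y, z in degrees. A call has 1 to 10 rows; each row is the pose to reach, as a shift and turn from the pose commanded when the call began; what a row does not reach only later rows make up. A row lasts 1/8 s, in which the tool goes at most 62.5 mm and 10.7 degrees, less where a joint would pass 70% of its speed; a pose out of reach is approached as far as the arm can. A call with a gripper value outside its range is refused whole. OPENING is the closure, from -1 (fully open) to 1 (shut), set as the call begins (- or left out, the last holds). The fingers move at their own pace and stop on an object; the grip force is fixed at half the most. Time passes only in rows, so rows that repeat a pose let the fingers close. It gives the time, the measured TCP pose, the force and the opening at its end, in the units of the state.
- get_obs(): the state, without advancing time (a new reading comes with each control period).
- snapshot(name): name is "side" or "top"; returns a dict with "pixels" (400x640x3 uint8, red, green, blue), "depth" (400x640 float32, m along the optical axis (not along the pixel's ray), 0 where there is no reading), "fx", "fy", "cx", "cy" (pixels), "pose" (4x4, takes a point from camera to world coordinates). Camera axes: x right, y down, z forward; pixel columns grow to the right and rows downward; lengths in m; the calibration is good to about 2 mm. A picture is of the moment at which its call begins.
- close_job(): hands the job in, once; it reports no verdict.
The state is a dict: "clock": time; "joint_pos": joint angles; "qvel": joint speeds; "tau": joint torques, N m; "tool_pos": TCP position; "orientation": TCP orientation; "force": force on the tool from outside, world axes, zero at the start; "moment": the same for the moment, N m; "opening": finger opening in m.
Only numpy, scipy, OpenCV 4.12 (cv2) and the standard library are available. Lean on these libraries where they do the work, as an engineer would, in place of code of your own. Each camera call takes 0.05 s, during which the arm holds its last target. There are 200 camera calls.

TASK

Turn the regulator knob on the sloping console clockwise until its white pointer stands at the green set mark, without ever letting the pointer enter the red sector beyond it. Then draw the yellow lock plate up out of the slotted rack by its top edge, without disturbing the glass plates beside it, and slide it down between the two guide posts over the knob, and press it past the two spring plungers until they click into its edge notches and it is fully home, with its web in the slot across the knob's crown and the pointer still at the mark. Do not let the plate fall, and leave the vials and the bottle standing.

Things in the scene. Friction and masses are not known exactly. Their poses are not given: they have to be found in the camera images.
- knob (a joint): Regulator knob about dial_plate's z; rad, 0 to 5.236, growing CLOCKWISE as one looks at the dial; white pointer at the green set mark at 4.189 (pointing along dial_plate -y), red sector from 4.75. Above the plate: skirt 41 mm wide to 4 mm; black grip 32 wide to 30 mm; silver crown 32 wide to 42 mm, with a slot across it 8 wide, 12 deep, in line with the pointer (two red dots at that end).
- dial_plate: Console's aluminium face, tilted 20 deg towards the robot. Origin on it at the knob's axis; x up the slope, y left, z out along the knob's axis. Dark guide posts at y = +-57 mm, 54 mm high, 21 mm wide in x, cheeks from |y| = 50 mm; facing grooves 8 mm wide, bottoms at y = +-59, mouths flared in the top 8 mm, stops 6 mm above the face, a sprung ball at z = 30. Gauge at x = 66, 8 high.
- lock_plate: Yellow upside-down U plate, 6 mm thick (x), 116 wide (y), 82 high (z), 140 g, same either way round. Origin at mid-foot. Legs |y| = 26 to 58 mm from z = 0; web's lower edge z = 27; shoulders z = 64; top grip tab 52 wide, to z = 82; edge notches z = 24. Some 10 N press it home. Home: origin at (0, 0, 6 mm) in dial_plate, its y along dial_plate's y, web in the crown's slot.
- rack: Grey slotted rack, 134 x 134 mm. Origin at the middle of its underside. Three slots along its y at x = -50, 0, +50 mm, each 7.4 mm wide, floor at z = 6 mm, teeth to 27 mm, end walls to 34 mm.
- glass_a: Clear greenish glass plate, 5.4 mm thick (x), 116 wide (y), 75 mm high, in one slot of the rack. Origin at the middle of its foot.
- glass_b: Second such glass plate, in another slot of the rack. Origin at the middle of its foot.
- red_vial: Glass vial with red cap, 21 mm across, 44 mm high, standing right of the console. Origin at the middle of its base.
- blue_vial: Glass vial with blue cap, 21 mm across, 44 mm high. Origin at the middle of its base.
- amber_bottle: Amber bottle with black cap, 50 mm across, 100 mm high. Origin at the middle of its base.

How it is judged (in metres and radians):
On the way, in this order (a step that is already met when the one before it is completed fails the run):
1. the pointer stands at the green set mark (within 0.08 rad) and the robot has let go of the knob, while the lock plate is still in the rack (value of joint knob between 4.109 and 4.269 rad and contact force between the fingers and knob below 0.1 N and z of lock_plate in the frame of rack below 0.012 m), for 0.2 s.
2. the lock plate is lifted clear of the rack in the fingers (z of lock_plate in the frame of rack above 0.036 m and contact force between the fingers and lock_plate above 0.5 N), for 0.1 s.
At the end, for the whole second after the job is handed in: Knob within 0.1 rad of the set mark (4.189); lock plate released, at rest and home: foot 3 to 9 mm above the dial plate, within 4 mm (x), 5 mm (y) and 0.07 rad of the knob's axis; both glass plates down in their slots; vials and amber bottle upright (value of joint knob between 4.089 and 4.289 rad and z of lock_plate in the frame of dial_plate between 0.003 and 0.009 m and x of lock_plate in the frame of dial_plate between -0.004 and 0.004 m and y of lock_plate in the frame of dial_plate between -0.005 and 0.005 m and angle between the z axis of lock_plate and the z axis of dial_plate, either way round below 0.07 rad and linear speed of lock_plate below 0.01 m/s and z of each of glass_a, glass_b in the frame of rack below 0.012 m and angle between each of red_vial, blue_vial, amber_bottle's own z axis and vertical below 0.3 rad); the robot touches nothing.
It fails at once if the knob's pointer enters the red sector (value above 4.75) (value of joint knob above 4.75 rad).
It fails at once if the lock plate is let fall (faster than 0.6 m/s while not held) (linear speed of lock_plate above 0.6 m/s and contact force between the fingers and lock_plate below 0.2 N).
It fails at once if a glass plate is pulled out of its slot or knocked (moved more than 20 mm) (distance of any of glass_a, glass_b from where it was at the start of the episode above 0.02 m).
It fails at once if a vial or the bottle is knocked over or pushed more than 40 mm (distance of any of red_vial, blue_vial, amber_bottle from where it was at the start of the episode above 0.04 m or angle between any of red_vial, blue_vial, amber_bottle's own z axis and vertical above 0.6 rad).
It also fails if it takes over 67 s, if anything falls off the work surface, if the arm or the gripper's body presses on something with over 40 N, if the wrist force passes 120 N, or if a joint passes its speed limit or range.

## Working session

There is one attempt and no reset: what is moved stays moved. The work goes in short steps, Python scripts to look and compute and a shell command to move; the robot and the scene stay as the last step left them, time stands still between calls to the robot, and variables do not carry over. Pictures are saved under pics/ and viewed, about 8 in all and at most 12, crops included, and the job is handed in when it is done.

```bash
mkdir -p pics; cat > h.py <<'E'
from plant import *
import numpy as np, cv2
def shot(n,f=None):
    s=snapshot(n)
    if f: cv2.imwrite('pics/'+f,s['pixels'][:,:,::-1])
    return s
def pts(s):
    d=s['depth'];v,u=np.mgrid[:400,:640]
    P=np.stack([(u-s['cx'])/s['fx']*d,(v-s['cy'])/s['fy']*d,d],-1)
    return P@s['pose'][:3,:3].T+s['pose'][:3,3]
def proj(s,p):
    q=(np.asarray(p)-s['pose'][:3,3])@s['pose'][:3,:3]
    return q[...,0]/q[...,2]*s['fx']+s['cx'],q[...,1]/q[...,2]*s['fy']+s['cy']
E
python3 - <<'E'
from h import *
for n in('side','top'):
    s=shot(n,n+'0.png');print(n,s['fx'],s['cx'],s['cy'],s['pose'].round(4).tolist(),(s['depth']==0).mean())
    np.savez(n+'0.npz',**s)
print(get_obs())
E
```

```text
side 502.35291507015825 314.31145880557926 202.85504671925187 [[0.9693, -0.0638, 0.2375, 0.3741], [-0.245, -0.3332, 0.9105, -1.0], [0.021, -0.9407, -0.3386, 0.409], [0.0, 0.0, 0.0, 1.0]] 0.13401171875
top 375.87465413205183 316.6282772048116 201.52746919875582 [[0.0602, -0.9698, 0.2364, 0.4228], [-0.9982, -0.0602, 0.0073, -0.0454], [0.0071, -0.2364, -0.9716, 0.8874], [0.0, 0.0, 0.0, 1.0]] 0.004
{'clock': 0.1, 'joint_pos': array([-5.03017142e+01,  2.05880919e+01,  6.40196557e-01, -1.65077087e-02,
       -7.01374730e+01, -1.65086115e+01]), 'qvel': array([ 0.05819297, -0.11330968,  0.04966888, -0.00440824,  0.09722561,
        0.05277876]), 'tau': array([-1.50765412e-03, -5.84163094e+01,  2.93750703e+01,  7.01554611e+00,
        1.01432719e-02, -8.13707015e-05]), 'tool_pos': array([ 0.26561526, -0.62007064,  0.22572058]), 'orientation': array([-1.79990619e+02, -8.62593885e-02,  1.13184047e+02]), 'force': array([ 0.08330871,  0.11528628, -0.18995205]), 'moment': array([-0.02278165, -0.02796111, -0.04865053]), 'opening': 0.08748633510708285}
```

View pics/side0.png

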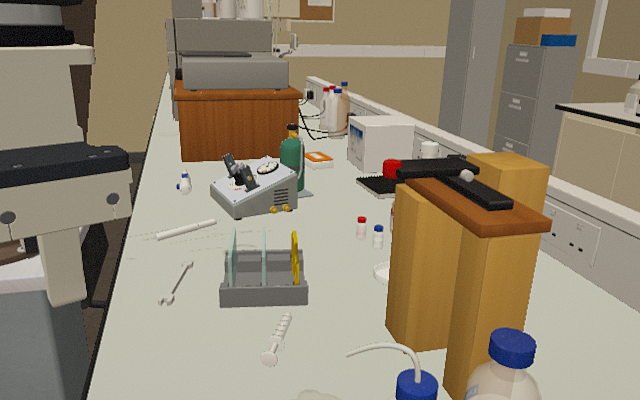

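View pics/top0.png

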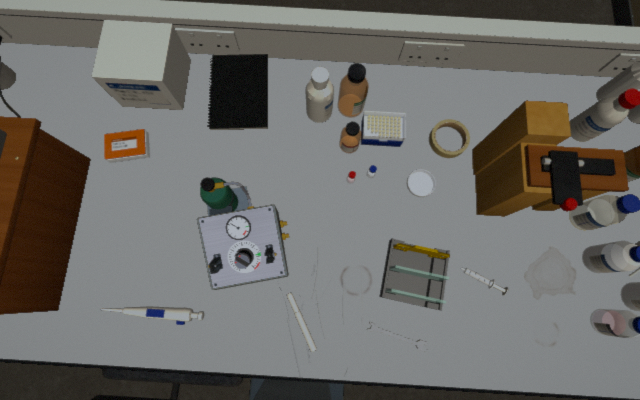

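```bash
python3 - <<'E'
from h import *
t=dict(np.load('top0.npz'));s=dict(np.load('side0.npz'))
P=pts(t)
print('tcp px',proj(t,[.266,-.62,.227]),proj(s,[.266,-.62,.227]))
# plane from console face
m=np.zeros((400,640),bool);m[205:290,200:290]=1
Q=P[m];n0=np.array([-np.sin(np.radians(20)),0,np.cos(np.radians(20))])
for yaw in [0]:
    h=Q@n0; 
hist,e=np.histogram(h,bins=np.arange(-.2,.3,.004));print([(round(e[i],3),int(hist[i])) for i in np.argsort(hist)[-6:]])
for (u,v) in [(205,240),(223,225),(270,270),(280,280),(238,258),(244,252),(215,264),(271,254),(420,249),(395,247),(446,256),(405,244),(440,252),(390,268),(445,278),(385,289),(445,300),(388,242),(448,248),(381,302),(440,309),(352,177),(372,172),(350,136)]:
    print((u,v),P[v,u].round(4))
a=cv2.resize(t['pixels'][195:300,190:300],None,fx=5,fy=5,interpolation=cv2.INTER_CUBIC)
b=cv2.resize(s['pixels'][140:230,200:310],None,fx=4,fy=4,interpolation=cv2.INTER_CUBIC)
cv2.imwrite('pics/c1.png',a[:,:,::-1])
E
```

```text
tcp px (np.float64(666.7871666936886), np.float64(416.0984029418536)) (np.float64(49.01363085876375), np.float64(270.5660833220069))
[(np.float64(-0.152), 287), (np.float64(-0.124), 318), (np.float64(-0.108), 1023), (np.float64(-0.12), 1115), (np.float64(-0.116), 1164), (np.float64(-0.112), 1485)]
(205, 240) [0.5198 0.1969 0.075 ]
(223, 225) [0.5534 0.1594 0.085 ]
(270, 270) [0.4661 0.0543 0.0446]
(280, 280) [4.471e-01 3.450e-02 4.000e-04]
(238, 258) [0.4846 0.1187 0.0882]
(244, 252) [0.498  0.1075 0.0875]
(215, 264) [0.468  0.1596 0.1103]
(271, 254) [0.4952 0.0474 0.1099]
(420, 249) [ 0.5282 -0.2675  0.0798]
(395, 247) [ 0.5349 -0.2227  0.0365]
(446, 256) [ 0.5184 -0.3284  0.0642]
(405, 244) [ 0.5387 -0.238   0.0676]
(440, 252) [ 0.5261 -0.3147  0.0665]
(390, 268) [ 0.4879 -0.2139  0.0271]
(445, 278) [ 0.4702 -0.3204  0.0785]
(385, 289) [ 0.4408 -0.2025  0.0322]
(445, 300) [ 4.253e-01 -3.462e-01 -2.000e-04]
(388, 242) [ 0.5515 -0.2148 -0.0061]
(448, 248) [ 0.5451 -0.3559 -0.0007]
(381, 302) [ 0.412  -0.2    -0.0018]
(440, 309) [ 0.4053 -0.3251  0.0283]
(352, 177) [ 0.6921 -0.1184  0.0446]
(372, 172) [ 0.7089 -0.1656  0.0401]
(350, 136) [ 0.7805 -0.1071  0.0777]
```

View pics/c1.png

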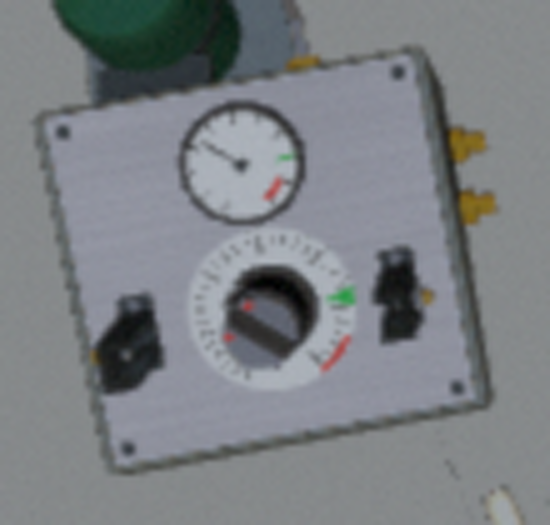

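```bash
cat >> h.py <<'E'
def ray(s,u,v,p0,n):
    "cast pixels onto plane through p0 normal n"
    u=np.atleast_1d(u).astype(float);v=np.atleast_1d(v)
    d=np.stack([(u-s['cx'])/s['fx'],(v-s['cy'])/s['fy'],np.ones_like(u)],-1)@s['pose'][:3,:3].T
    o=s['pose'][:3,3];return o+d*(((p0-o)@n)/(d@n))[:,None]
E
python3 - <<'E'
from h import *
np.set_printoptions(precision=4,suppress=True)
t=dict(np.load('top0.npz'));P=pts(t);s=dict(np.load('side0.npz'))
m=np.zeros((400,640),bool);m[207:285,202:284]=1
Q=P[m];Q=Q[Q[:,2]>.03]
rng=np.random.default_rng(0);best=0
for _ in range(500):
    a=Q[rng.choice(len(Q),3,False)];n=np.cross(a[1]-a[0],a[2]-a[0]);n/=np.linalg.norm(n)+1e-12;n*=np.sign(n[2])
    k=abs((Q-a[0])@n)<.003
    if k.sum()>best:best=k.sum();K=k
R=Q[K];c=R.mean(0);n=np.linalg.svd(R-c)[2][2];n*=np.sign(n[2])
print('plane',c,n,best,len(Q),'tilt',np.degrees(np.arccos(n[2])),'az',np.degrees(np.arctan2(-n[1],-n[0])))
hsv=cv2.cvtColor(t['pixels'],cv2.COLOR_RGB2HSV);H,S,V=[hsv[...,i].astype(int) for i in range(3)]
box=np.zeros((400,640),bool);box[235:275,225:265]=1
def comp(mk,nm,p0,nn,amin=2):
    k,l,st,ce=cv2.connectedComponentsWithStats(mk.astype(np.uint8))
    for i in range(1,k):
        if st[i,4]>=amin: print(nm,st[i],ce[i].round(1),ray(t,*ce[i],p0,nn)[0])
comp(box&(H>45)&(H<85)&(S>90),'green',c,n)
comp(box&((H<8)|(H>172))&(S>100),'red',c,n)
comp(box&((H<8)|(H>172))&(S>100),'red crown',c+.042*n,n)
comp(box&(V>185)&(S<25),'white',c,n,30)
face=cv2.morphologyEx((box&(V>170)&(S<30)).astype(np.uint8),cv2.MORPH_OPEN,np.ones((2,2)))
print(t['pixels'][200+9,215],t['pixels'][245,230:236].tolist(),t['pixels'][255,227:232].tolist())
y=(H>18)&(H<32)&(S>120);y[:235]=0;y[265:]=0;y[:,:380]=0;y[:,460:]=0
v,u=np.nonzero(y);print(len(u),u.min(),u.max());
cc=cv2.minAreaRect(np.c_[u,v].astype(np.float32));print(cc)
print('side yellow depth top:')
a=cv2.resize(t['pixels'][232:315,375:460],None,fx=5,fy=5,interpolation=cv2.INTER_CUBIC)
b=cv2.resize(s['pixels'][145:220,205:300],None,fx=5.5,fy=5.5,interpolation=cv2.INTER_CUBIC)
h=max(len(a),len(b));I=np.zeros((h,950,3),np.uint8);I[:len(a),:425]=a[:,:425];I[:len(b),425:425+b.shape[1]]=b
I=cv2.resize(I,(800,int(h*800/950)));cv2.imwrite('pics/c2.png',I[:,:,::-1])
E
```

```text
plane [0.5115 0.1153 0.066 ] [-0.3302 -0.0803  0.9405] 3998 5786 tilt 19.868165548940528 az 13.665492406865393
green [241 251   2   1   2] [241.5 251. ] [0.5022 0.1179 0.063 ]
green [256 253   5   3  11] [258.5 254. ] [0.4984 0.0808 0.0584]
red [239 255   1   2   2] [239.  255.5] [0.4924 0.1229 0.0599]
red [235 262   2   1   2] [235.5 262. ] [0.4782 0.1299 0.0556]
red [255 264   4   5   6] [256.8 265.8] [0.4731 0.0834 0.0498]
red crown [239 255   1   2   2] [239.  255.5] [0.4888 0.1142 0.1026]
red crown [235 262   2   1   2] [235.5 262. ] [0.4753 0.1208 0.0984]
red crown [255 264   4   5   6] [256.8 265.8] [0.4705 0.0767 0.093 ]
[38 49 51] [[141, 145, 156], [146, 150, 160], [159, 164, 174], [165, 171, 179], [152, 156, 163], [161, 167, 173]] [[154, 159, 168], [166, 173, 179], [163, 168, 177], [163, 169, 177], [169, 175, 182]]
363 394 449
((421.49267578125, 250.5341339111328), (56.083961486816406, 8.66053581237793), 12.094758033752441)
side yellow depth top:
```

View pics/c2.png

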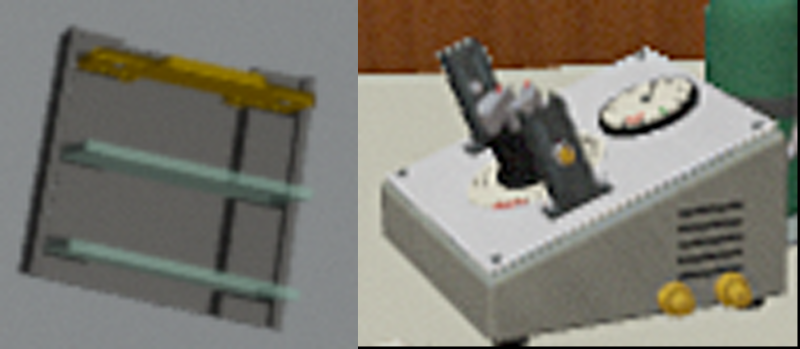

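```bash
python3 - <<'E'
from h import *
np.set_printoptions(precision=4,suppress=True)
t=dict(np.load('top0.npz'));s=dict(np.load('side0.npz'))
c=np.array([.5115,.1153,.066]);n=np.array([-.3302,-.0803,.9405])
f=lambda a,z=0:ray(t,190+np.array([p[0] for p in a])/5-.4,195+np.array([p[1] for p in a])/5-.4,c+z*n,n)
S=f([(63,132),(398,72),(457,388),(128,448)]);print(S)
for i,j in((0,1),(3,2)):d=S[j]-S[i];print('yaw(-y dir)',np.degrees(np.arctan2(d[0],-d[1])),np.linalg.norm(d))
for i,j in((3,0),(2,1)):d=S[j]-S[i];print('x dir yaw',np.degrees(np.arctan2(d[1],d[0])),np.linalg.norm(d),np.degrees(np.arcsin(d[2]/np.linalg.norm(d))))
print('ring',f([(272,309)]));print('crown',f([(262,333)],.042)-.042*n);
r=f([(248,303),(228,337)],.042);print('dots',r)
print('posts tops',f([(120,370),(402,322)],.054)-.054*n)
# side view: face plane corners screws, scaled crop (scale 5.5*800/950=4.632, x offset 358)
g=lambda u,v:(205+(u-358)/4.632,145+v/4.632)
for p in [(402,172),(497,260),(768,125)]:
    print('side screw',ray(s,*g(*p),c,n))
Ps=pts(s); print('bottle', [Ps[v,u] for u,v in((292,127),(292,170))])
# yellow plate
hs=cv2.cvtColor(t['pixels'],cv2.COLOR_RGB2HSV).astype(int)
# tab/shoulder corners from left crop scale .842*5=4.21
k=lambda u,v:(375+u/4.21-.4,232+v/4.21-.4)
for nm,p,z in [('yel L sh',(82,50),.07),('yel R',(313,95),.07),('yel tabL',(135,58),.088),('yel tabR',(240,85),.088),('rack TL',(66,32),.034),('TR',(312,80),.034),('BR',(280,328),.034),('BL',(24,270),.034)]:
    print(nm,ray(t,*k(*p),np.array([0,0,z]),np.array([0,0,1.])))
E
```

```text
[[0.5585 0.2037 0.09  ]
 [0.5937 0.0623 0.0903]
 [0.463  0.0299 0.0417]
 [0.4284 0.1718 0.0417]]
yaw(-y dir) 13.975142403193464 0.14571636472561886
yaw(-y dir) 13.696030461077047 0.14603058106106842
x dir yaw 13.772675555465879 0.1423947968267043 19.865890364921675
x dir yaw 13.906844933896558 0.14315027946274891 19.865761974889484
ring [[0.4912 0.112  0.0586]]
crown [[0.4917 0.111  0.0587]]
dots [[0.4894 0.1138 0.1028]
 [0.4753 0.1214 0.0985]]
posts tops [[0.4765 0.166  0.058 ]
 [0.5029 0.0531 0.0577]]
side screw [[0.4314 0.1722 0.0427]]
side screw [[0.4657 0.0282 0.0425]]
side screw [[0.6004 0.058  0.0923]]
bottle [array([0.6188, 0.1651, 0.1722]), array([0.5983, 0.0646, 0.0952])]
yel L sh [[ 0.5381 -0.2136  0.07  ]]
yel R [[ 0.5221 -0.3329  0.07  ]]
yel tabL [[ 0.5331 -0.2368  0.088 ]]
yel tabR [[ 0.5227 -0.2898  0.088 ]]
rack TL [[ 0.5524 -0.2123  0.034 ]]
TR [[ 0.5345 -0.3452  0.034 ]]
BR [[ 0.4045 -0.3256  0.034 ]]
BL [[ 0.4257 -0.192   0.034 ]]
```

```bash
cat >> h.py <<'E'
from scipy.spatial.transform import Rotation as Ro
O=np.array([.4915,.1115,.0585]);YAW=13.8
D=Ro.from_euler('xyz',[0,-20,YAW],degrees=True)   # dial frame: x up slope, z normal
def dialpose(p,jaw):
    "TCP at dial coords p (m), tool z=-n, jaw axis at angle jaw (deg) in dial frame"
    return O+D.apply(p), D*Ro.from_euler('z',jaw,degrees=True)*Ro.from_euler('x',180,degrees=True)
def rel(p,R,o=None):
    o=o or get_obs();R0=Ro.from_euler('xyz',o['orientation'],degrees=True)
    print('shift mm',((p-o['tool_pos'])*1000).round(1),'turn',np.degrees((R*R0.inv()).as_rotvec()).round(2))
def indial(o):
    R=Ro.from_euler('xyz',o['orientation'],degrees=True)
    return (D.inv().apply(o['tool_pos']-O)*1000).round(1),(D.inv()*R).as_euler('xyz',degrees=True).round(2),D.inv().apply(o['force']).round(2)
E
python3 -c "
from h import *
print(D.apply([0,0,1]));rel(*dialpose([0,0,.12],246))"
python3 -m pendant '[[[20,60,60,0,0,0],[40,120,60,0,0,0],[40,120,60,0,0,30]]]' 0; python3 -c "
from h import *
print(get_obs()['joint_pos']);rel(*dialpose([0,0,.12],246))"
```

```text
[-0.33214749 -0.08158325  0.93969262]
shift mm [186.  721.8 -54.5] turn [-22.93 -13.63 144.72]
clock: 0.48
tool_pos: [0.3066, -0.4983, 0.288]
orientation: [179.9, 0.1, 124.2]
force: [-0.0, -1.5, 1.0]
opening: 0.0633
[-3.92747601e+01  1.01120348e+01 -5.52539076e+00 -2.04096972e-02
 -7.42459832e+01 -1.65388524e+01]
shift mm [ 145.   600.  -116.7] turn [-20.73 -14.87 133.9 ]
```

```bash
python3 -m pendant '[[[30,60,0,0,0,10],[60,120,0,0,0,20],[80,180,0,0,0,30],[90,240,0,0,0,40],[100,300,0,0,0,50],[110,360,0,0,0,60],[120,420,0,0,0,70],[130,480,0,0,0,80],[140,540,0,0,0,90],[145,600,0,0,0,100]]]' 0; python3 -c "
from h import *
print(get_obs()['joint_pos']);rel(*dialpose([0,0,.12],246))"
```

```text
clock: 1.72
tool_pos: [0.4505, 0.1017, 0.2866]
orientation: [180.0, 0.0, -135.7]
force: [2.0, -0.2, 0.3]
opening: 0.0436
[ 3.72551082e+01 -2.21882457e+00 -1.91935482e+01 -2.56473935e-03
 -7.30143856e+01  7.03713430e+00]
shift mm [   1.1   -0.  -115.3] turn [ -1.41 -20.27  35.14]
```

```bash
python3 -m pendant '[[[0,0,-20,-0.3,-5,9],[0,0,-45,-0.7,-10,18],[0,0,-70,-1,-15,27],[1,0,-95,-1.41,-20.27,35.14],[1,0,-115.3,-1.41,-20.27,35.14],[1.1,0,-115.3,-1.41,-20.27,35.14]]]' 0; python3 -c "
from h import *
o=get_obs();print(o['joint_pos']);rel(*dialpose([0,0,.01],246));print(indial(o))
s=shot('top');a=cv2.resize(s['pixels'][180:320,170:330],None,fx=4,fy=4,interpolation=cv2.INTER_CUBIC)
cv2.imwrite('pics/d1.png',a[:,:,::-1])
s=shot('side');a=cv2.resize(s['pixels'][110:240,180:340],None,fx=4,fy=4,interpolation=cv2.INTER_CUBIC)
cv2.imwrite('pics/d2.png',a[:,:,::-1])"
```

```text
clock: 2.48
tool_pos: [0.4508, 0.0985, 0.17]
orientation: [-161.8, 8.0, -99.3]
force: [-0.2, -0.3, -0.5]
opening: 0.0439
[ 44.74501384 -10.1103358  -52.5112042   19.43123738 -31.92676678
  19.56711785]
shift mm [  37.3   12.2 -102.1] turn [ 0.   -0.15  0.35]
(array([ -1.9,  -2.9, 119.3]), array([ 1.7990e+02, -1.4000e-01, -1.1434e+02]), array([-0.37, -0.29, -0.35]))
```

View pics/d2.png

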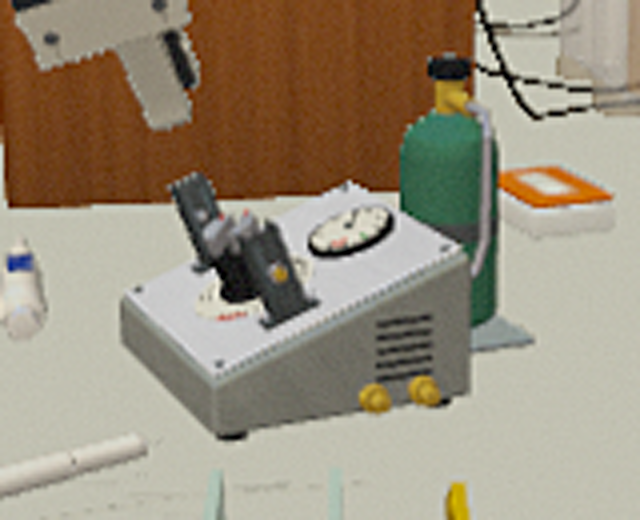

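```bash
python3 -m pendant '[[[7,5,-15,0,0,0],[14,7,-35,0,0,0],[20,8,-50,0,0,0],[26,10,-67,0,0,0],[32,11,-84,0,0,0],[36.5,12,-100,0,0,0],[36.5,12,-100,0,0,0],[36.5,12,-100,0,0,0]]]' 0; python3 -c "
from h import *
o=get_obs();print(o['joint_pos'],indial(o))"
```

```text
clock: 3.58
tool_pos: [0.495, 0.1106, 0.0817]
orientation: [-162.9, 8.2, -99.3]
force: [0.4, -0.1, 0.0]
opening: 0.0435
[ 36.39084738   3.7261821  -58.18275583  33.00607641 -12.2725461
  11.75634392] (array([10.9, -1.7, 20.7]), array([ 1.7879e+02,  4.0000e-02, -1.1438e+02]), array([ 0.33, -0.21, -0.09]))
```

```bash
python3 -m pendant '[[[-8,-2,22,0,0,0],[-16,-4,44,0,0,0],[-24,-6,66,0,0,0],[-24,-6,66,0,0,0],[-24,-6,66,0,0,0],[-24,-6,66,0,0,0]]]' 0; cat >> h.py <<'E'
def knobpose(jaw,beta,zmid=.028,back=.014,lift=0):
    R=D*Ro.from_euler('z',jaw,degrees=True)*Ro.from_euler('x',180+beta,degrees=True)
    return O+D.apply([0,0,zmid+lift])+R.apply([0,0,back]),R
E
python3 -c "
from h import *
o=get_obs();print(o['joint_pos'],indial(o))
for b in(-12,12):
  p,R=knobpose(270,b);print(b,R.apply([0,0,1]),p)
"
```

```text
clock: 4.32
tool_pos: [0.4705, 0.1043, 0.1466]
orientation: [-162.9, 8.1, -99.2]
force: [-0.2, 0.3, -0.2]
opening: 0.0436
[ 41.97875489  -5.07488012 -51.23745515  17.8841693  -28.03196216
  22.90255696] (array([ 9.3, -1.9, 90.4]), array([ 1.7871e+02, -1.0000e-02, -1.1435e+02]), array([-0.18,  0.38, -0.16]))
-12 [ 0.13515577  0.03319744 -0.99026807] [0.48409205 0.10968043 0.07094764]
12 [ 0.51462276  0.12640347 -0.8480481 ] [0.48940459 0.11098532 0.07293872]
```

```bash
python3 -c "
from h import *
rel(*knobpose(305,-12,lift=.06));p,R=knobpose(305,-12,lift=.06);q,_=knobpose(305,-12);print((q-p)*1000)
for j in range(305,230,-10):
  a,A=knobpose(305,-12);b,B=knobpose(j,-12);print(((b-a)*1000).round(1),np.degrees((B*A.inv()).as_rotvec()).round(2))
"
```

```text
shift mm [ -5.4  -1.1 -19.1] turn [-23.26   5.78  55.25]
[ 19.92884914   4.89499484 -56.38155725]
[0. 0. 0.] [0. 0. 0.]
[-0.3  0.4 -0.1] [ 3.32  0.82 -9.4 ]
[-0.6  0.8 -0.1] [  6.64   1.63 -18.79]
[-0.8  1.3 -0.2] [  9.96   2.45 -28.19]
[-0.9  1.8 -0.2] [ 13.29   3.26 -37.59]
[-1.   2.3 -0.1] [ 16.61   4.08 -46.98]
[-0.9  2.8 -0.1] [ 19.93   4.89 -56.38]
[-0.8  3.2  0. ] [ 23.25   5.71 -65.78]
```

```bash
python3 -m pendant '[[[-1,0,0,-4,1,9.2],[-2,0,0,-8,2,18.4],[-3,0,0,-12,3,27.6],[-4,0,0,-16,4,36.8],[-5,-1,0,-20,5,46],[-5.4,-1.1,-19.1,-23.26,5.78,55.25],[-5.4,-1.1,-19.1,-23.26,5.78,55.25],[-5.4,-1.1,-19.1,-23.26,5.78,55.25],[-5.4,-1.1,-19.1,-23.26,5.78,55.25]]]' 0; python3 -c "
from h import *
o=get_obs();print(o['joint_pos'],indial(o));rel(*knobpose(305,-12,lift=.06));rel(*knobpose(305,-12))"
```

```text
clock: 5.45
tool_pos: [0.4656, 0.1036, 0.1287]
orientation: [-175.3, -11.2, -43.0]
force: [0.4, -0.9, 0.6]
opening: 0.0438
[ 44.84674831   1.21392663 -46.2728457   17.82265859 -38.64544382
  79.03335919] (array([-1.4, -1.5, 75.2]), array([ 1.6809e+02,  2.0000e-02, -5.5150e+01]), array([ 0.39, -0.96,  0.52]))
shift mm [-0.5 -0.3 -1.2] turn [-0.13  0.03  0.12]
shift mm [ 19.4   4.6 -57.6] turn [-0.13  0.03  0.12]
```

Good reach now. Descend, then check.

```bash
python3 -m pendant '[[[5,1,-15,0,0,0],[10,2.4,-30,0,0,0],[15,3.6,-45,0,0,0],[19.4,4.6,-57.6,0,0,0],[19.4,4.6,-57.6,0,0,0],[19.4,4.6,-57.6,0,0,0]]]' 0; python3 -c "
from h import *
o=get_obs();print(o['joint_pos'],indial(o));rel(*knobpose(305,-12))"
```

```text
clock: 6.2
tool_pos: [0.485, 0.1083, 0.0713]
orientation: [-175.3, -11.3, -42.9]
force: [-0.6, 0.6, -0.2]
opening: 0.044
[ 42.3693563    8.11676679 -50.0232949   23.39277049 -28.14544602
  74.84964974] (array([-2.3, -1.6, 14.5]), array([ 1.6809e+02,  3.0000e-02, -5.5060e+01]), array([-0.51,  0.78, -0.  ]))
shift mm [-0.  -0.1 -0.2] turn [-0.1   0.03  0.03]
```

```bash
python3 -m pendant '[[[0,0,0,0,0,0],[0,0,0,0,0,0],[0,0,0,0,0,0],[0,0,0,0,0,0]]]' 1; python3 -m pendant '[[[-0.3,0.4,-0.1,3.32,0.82,-9.4],[-0.6,0.8,-0.1,6.64,1.63,-18.79],[-0.8,1.3,-0.2,9.96,2.45,-28.19],[-0.9,1.8,-0.2,13.29,3.26,-37.59],[-1,2.3,-0.1,16.61,4.08,-46.98],[-0.9,2.8,-0.1,19.93,4.89,-56.38],[-0.8,3.2,0,23.25,5.71,-65.78],[-0.8,3.2,0,23.25,5.71,-65.78],[-0.8,3.2,0,23.25,5.71,-65.78]]]' 1; python3 -c "
from h import *
o=get_obs();print(o['joint_pos'],indial(o))"
```

```text
clock: 6.7
tool_pos: [0.4851, 0.1083, 0.0712]
orientation: [-175.3, -11.3, -42.9]
force: [-0.0, -1.9, 6.9]
opening: 0.0316
clock: 7.82
tool_pos: [0.4841, 0.1124, 0.0713]
orientation: [-175.3, 11.5, -109.6]
force: [-4.9, 4.9, 6.7]
opening: 0.0312
[ 33.00531799   8.43124439 -38.59414865  -6.23312564 -31.16251394
  41.96766812] (array([-2.2,  2.7, 14.4]), array([ 1.6806e+02,  1.6000e-01, -1.2506e+02]), array([-1.08,  5.88,  7.52]))
```

```bash
python3 -m pendant '[[[0,0,0,0,0,0],[0,0,0,0,0,0],[0,0,0,0,0,0]]]' 0;  python3 -c "
from h import *
o=get_obs();print(indial(o));rel(*knobpose(275,-12,lift=.06));rel(*knobpose(305,-12))"
```

```text
clock: 8.2
tool_pos: [0.4838, 0.1112, 0.0704]
orientation: [-175.4, 11.3, -109.6]
force: [0.7, -0.6, 0.2]
opening: 0.0431
(array([-3. ,  1.6, 13.8]), array([ 1.6803e+02,  3.0000e-02, -1.2502e+02]), array([ 0.62, -0.73,  0.01]))
shift mm [-19.6  -6.7  56.9] turn [-13.32  -3.23  37.6 ]
shift mm [ 1.2 -3.   0.7] turn [-23.29  -5.69  65.78]
```

```bash
python3 -m pendant '[[[0.2,0,0,-3.32,-0.82,9.4],[0.4,-0.4,0.2,-6.64,-1.63,18.79],[0.5,-0.8,0.4,-9.96,-2.45,28.19],[0.7,-1.2,0.5,-13.29,-3.26,37.59],[0.9,-1.7,0.6,-16.61,-4.08,46.98],[1.1,-2.2,0.7,-19.93,-4.89,56.38],[1.2,-2.6,0.7,-23.29,-5.69,65.78],[1.2,-2.6,0.7,-23.29,-5.69,65.78]]]' 0; python3 -m pendant '[[[-19.9,-4.9,56.4,0,0,0],[-39.9,-9.8,112.8,0,0,0],[-89,-22,112.8,0,0,0],[-89,-22,112.8,0,0,0],[-89,-22,112.8,0,0,0]]]' 0; python3 -c "
from h import *
o=get_obs();print(indial(o),o['joint_pos'])
s=shot('top');np.savez('t1.npz',**s);a=cv2.resize(s['pixels'][195:300,190:300],None,fx=5,fy=5,interpolation=cv2.INTER_CUBIC)
cv2.imwrite('pics/e1.png',a[:,:,::-1])"
```

```text
clock: 9.2
tool_pos: [0.4845, 0.1084, 0.071]
orientation: [-175.4, -11.3, -42.8]
force: [-0.4, -0.9, 0.4]
opening: 0.0441
clock: 9.82
tool_pos: [0.3962, 0.0874, 0.1846]
orientation: [-175.3, -11.2, -43.0]
force: [0.5, 1.1, -0.8]
opening: 0.0438
(array([-49.3,  -0.7, 152.1]), array([ 1.6811e+02,  7.0000e-02, -5.5140e+01]), array([ 0.39,  0.93, -1.03])) [ 52.49908274 -11.15214167 -47.51187127  14.99084521 -50.88183108
  75.78504154]
```

View pics/e1.png

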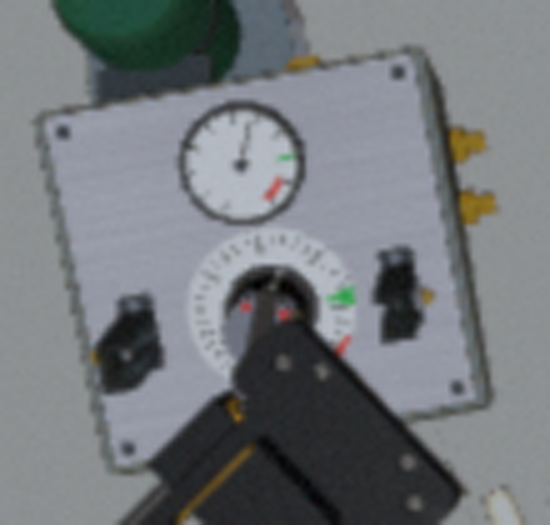

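```bash
cat >> h.py <<'E'
def knobval(s,dots,z=.042):
    n=D.apply([0,0,1.]);r=ray(s,[d[0] for d in dots],[d[1] for d in dots],O+z*n,n)
    d=D.inv().apply(r-O)*1000;a=d.mean(0);b=d[1]-d[0]
    print('dots dial mm',d.round(1).tolist(),'val from mean',4.189-np.arctan2(a[0],-a[1]),'from dot line normal',4.189-np.arctan2(b[1],b[0])%np.pi)
E
python3 -c "
from h import *
s=dict(np.load('t1.npz'))
hs=cv2.cvtColor(s['pixels'],cv2.COLOR_RGB2HSV).astype(int);R=s['pixels'].astype(int)
m=R[...,0]-np.maximum(R[...,1],R[...,2]);m[:252]=0;m[262:]=0;m[:,:232]=0;m[:,252:]=0
for a,b in((234,242),(243,251)):
  w=np.clip(m[:,a:b]-12,0,None);v,u=np.mgrid[:400,a:b];print((w*u).sum()/w.sum(),(w*v).sum()/w.sum(),w.sum())
  globals().setdefault('L',[]).append(((w*u).sum()/w.sum(),(w*v).sum()/w.sum()))
knobval(s,L)
c=[(190+246/5-.4,195+306/5-.4),(190+285/5-.4,195+314/5-.4)];knobval(s,c)
c=[(190+248/5-.4,195+303/5-.4),(190+228/5-.4,195+337/5-.4)];knobval(s,c[::-1])
"
```

```text
238.6243093922652 255.84530386740332 181
246.37827715355806 257.438202247191 267
dots dial mm [[12.6, 4.2, 42.0], [6.4, -10.8, 42.0]] val from mean 2.954963013184734 from dot line normal 3.0123351085055194
dots dial mm [[12.6, 3.8, 42.0], [6.4, -11.3, 42.0]] val from mean 2.9932231577106903 from dot line normal 3.0120167073990043
dots dial mm [[1.1, 13.5, 42.0], [13.7, 2.8, 42.0]] val from mean 1.7842417636103725 from dot line normal 1.7529347559612192
```

```bash
python3 -m pendant '[[[49.1,12.2,0,0,0,0],[69.1,17.1,-56.4,0,0,0],[79,19.5,-84,0,0,0],[89.5,22,-113,0,0,0],[89.5,22,-113,0,0,0],[89.5,22,-113,0,0,0]]]' 0; python3 -m pendant '[[[0,0,0,0,0,0],[0,0,0,0,0,0],[0,0,0,0,0,0],[0,0,0,0,0,0]]]' 1;python3 -c "
from h import *
o=get_obs();print(indial(o))
a,A=knobpose(305,-12);b,B=knobpose(237,-12);print(((b-a)*1000).round(1),np.degrees((B*A.inv()).as_rotvec()).round(2))"
```

```text
clock: 10.62
tool_pos: [0.4859, 0.1085, 0.0713]
orientation: [-175.4, -11.3, -42.9]
force: [-0.1, 0.4, 0.4]
opening: 0.0441
clock: 11.12
tool_pos: [0.486, 0.1094, 0.0722]
orientation: [-175.3, -11.3, -42.8]
force: [-4.9, 1.8, 8.1]
opening: 0.0314
(array([-0.8, -0.7, 14.9]), array([ 1.6814e+02,  1.0000e-02, -5.4990e+01]), array([-1.34,  2.92,  9.09]))
[-0.8  3.1 -0. ] [ 22.59   5.55 -63.9 ]
```

```bash
python3 -m pendant '[[[-0.3,0.4,-0.1,3.32,0.82,-9.4],[-0.6,0.8,-0.1,6.64,1.63,-18.79],[-0.8,1.3,-0.2,9.96,2.45,-28.19],[-0.9,1.8,-0.2,13.29,3.26,-37.59],[-1,2.3,-0.1,16.61,4.08,-46.98],[-0.9,2.8,-0.1,19.93,4.89,-56.38],[-0.8,3.1,0,22.59,5.55,-63.9],[-0.8,3.1,0,22.59,5.55,-63.9],[-0.8,3.1,0,22.59,5.55,-63.9]]]' 1;python3 -m pendant '[[[0,0,0,0,0,0],[0,0,0,0,0,0],[0,0,0,0,0,0]]]' 0; python3 -m pendant '[[[-19.9,-4.9,56.4,0,0,0],[-39.9,-9.8,112.8,0,0,0],[-51,-72,130,0,0,0],[-51,-132,130,0,0,0],[-51,-192,130,0,0,0],[-51,-192,130,0,0,0],[-51,-192,130,0,0,0]]]' 0; python3 -c "
from h import *
o=get_obs();print(indial(o),o['joint_pos'])
s=shot('top');np.savez('t2.npz',**s);a=cv2.resize(s['pixels'][195:300,190:300],None,fx=5,fy=5,interpolation=cv2.INTER_CUBIC)
cv2.imwrite('pics/e2.png',a[:,:,::-1])"
```

```text
clock: 12.25
tool_pos: [0.4853, 0.1119, 0.0722]
orientation: [-174.9, 10.8, -107.5]
force: [-1.6, -2.7, 8.0]
opening: 0.0315
clock: 12.62
tool_pos: [0.4847, 0.112, 0.0711]
orientation: [-175.0, 10.8, -107.6]
force: [-0.3, -0.4, -0.7]
opening: 0.0434
clock: 13.5
tool_pos: [0.4336, -0.0805, 0.2009]
orientation: [-175.0, 10.8, -107.7]
force: [-0.4, 0.2, -0.4]
opening: 0.0438
(array([ -47.1, -172.6,  168.7]), array([ 1.6800e+02, -1.0000e-02, -1.2311e+02]), array([-0.44,  0.34, -0.25])) [  8.02496399  -4.45807812 -30.07048165  -9.07625664 -55.52192662
  68.36945817]
```

View pics/e2.png

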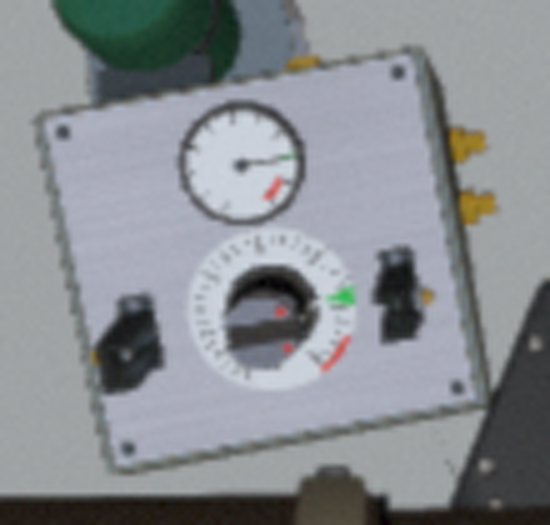

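```bash
python3 -c "
from h import *
s=dict(np.load('t2.npz'))
R=s['pixels'].astype(int)
M=R[...,0]-np.maximum(R[...,1],R[...,2])
L=[]
for a,b,c,d in((242,250,254,260),(244,251,261,267)):
  w=np.clip(M[c:d,a:b]-12,0,None);v,u=np.mgrid[c:d,a:b];L.append(((w*u).sum()/w.sum(),(w*v).sum()/w.sum()));print(L[-1],w.sum())
knobval(s,L)
k=lambda p:(190+p[0]/5-.4,195+p[1]/5-.4)
n=D.apply([0,0,1.])
# dark slot line: crown-top band
g=cv2.resize(cv2.cvtColor(s['pixels'],cv2.COLOR_RGB2GRAY)[195:300,190:300],None,fx=5,fy=5,interpolation=cv2.INTER_CUBIC)
pp=[]
for x in range(238,286,6):
  col=g[318:350,x].astype(float);w=np.clip(85-col,0,None);pp.append((x,318+(w*np.arange(32)).sum()/w.sum()))
print(np.round(pp,1).tolist())
q=np.array([k(p) for p in pp]);r=D.inv().apply(ray(s,q[:,0],q[:,1],O+.042*n,n)-O)*1000
f=np.polyfit(r[:,1],r[:,0],1);print(r.round(1).tolist(),f,'slot angle',np.degrees(np.arctan(f[0])),'knob~',4.189+np.arctan(f[0]))
# posts tops
r=D.inv().apply(ray(s,*np.array([k(p) for p in [(135,300),(397,254),(402,338),(140,372)]]).T,O+.054*n,n)-O)*1000;print('posts',r.round(1).tolist())
# pointer on grip at r~16 z 4? white near (303,315)
"
```

```text
(np.float64(245.59241706161137), np.float64(256.85781990521326)) 211
(np.float64(247.09580838323353), np.float64(264.1377245508982)) 167
dots dial mm [[7.9, -9.5, 42.0], [-7.9, -9.6, 42.0]] val from mean 4.191584417698884 from dot line normal 4.1786018668534
[[238.0, 336.6], [244.0, 335.5], [250.0, 335.4], [256.0, 334.7], [262.0, 333.2], [268.0, 331.6], [274.0, 330.6], [280.0, 330.3]]
[[0.5, 9.5, 42.0], [0.5, 7.0, 42.0], [0.1, 4.5, 42.0], [-0.1, 2.1, 42.0], [0.1, -0.5, 42.0], [0.3, -3.0, 42.0], [0.2, -5.5, 42.0], [-0.1, -8.0, 42.0]] [0.02007579 0.17464898] slot angle 1.1501033773571823 knob~ 4.20907309067319
posts [[26.0, 45.0, 54.0], [25.4, -62.5, 54.0], [-9.5, -58.2, 54.0], [-3.8, 48.9, 54.0]]
```

```bash
cat >> h.py <<'E'
def plpose(x,y,z,yaw=172): return np.array([x,y,z]),Ro.from_euler('xyz',[180,0,yaw],degrees=True)
E
python3 -c "
from h import *
rel(*plpose(.529,-.2757,.19))"
```

```text
shift mm [  95.3 -196.   -10.9] turn [ -1.68  12.74 -79.64]
```

```bash
python3 -m pendant '[[[12,-24,0,-0.2,1.6,-10],[24,-49,0,-0.4,3.2,-20],[36,-74,0,-0.6,4.8,-30],[48,-98,0,-0.8,6.4,-40],[60,-122,0,-1,8,-50],[72,-147,0,-1.3,9.6,-60],[84,-172,0,-1.5,11.2,-70],[95.3,-196,-10.9,-1.68,12.74,-79.64],[95.3,-196,-10.9,-1.68,12.74,-79.64],[95.3,-196,-10.9,-1.68,12.74,-79.64]]]' 0.32; python3 -c "
from h import *
o=get_obs();print(o['joint_pos'],o['opening']);rel(*plpose(.529,-.2757,.19))
s=shot('side');np.savez('s3.npz',**s);a=cv2.resize(s['pixels'][200:310,200:330],None,fx=6,fy=6,interpolation=cv2.INTER_CUBIC)[:600]
cv2.imwrite('pics/f1.png',a[:,:,::-1])
print(proj(s,o['tool_pos']),proj(s,o['tool_pos']+[0,0,.03]))"
```

```text
clock: 14.8
tool_pos: [0.5296, -0.2743, 0.19]
orientation: [-180.0, -0.0, 172.2]
force: [0.6, 0.3, 0.2]
opening: 0.0297
[-8.60939976e+00  1.47207843e+01 -1.25878162e+01  2.34286070e-02
 -6.27152976e+01  8.42966567e-01] 0.029697807158422716
shift mm [-0.6 -1.4  0. ] turn [ 0.02 -0.03 -0.24]
(np.float64(293.6856592108969), np.float64(173.09837754085)) (np.float64(293.8268473728204), np.float64(154.08816537267376))
```

View pics/f1.png

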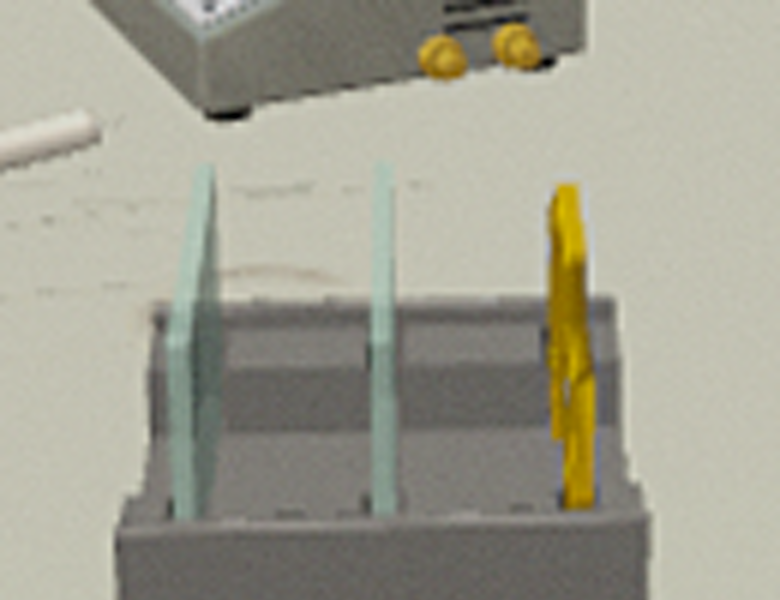

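```bash
python3 -c "
from h import *
s=dict(np.load('s3.npz'));Z=np.array([0,0,1.])
for nm,p,z in [('tab near',(576,259),.088),('tab far',(567,185),.088),('sh near',(582,378),.070)]:
  print(nm,ray(s,200+p[0]/6-.4,200+p[1]/6-.4,Z*z,Z))
t=dict(np.load('top0.npz'))
hs=cv2.cvtColor(t['pixels'],cv2.COLOR_RGB2HSV).astype(int)
y=(hs[...,0]>18)&(hs[...,0]<32)&(hs[...,1]>120);y[:235]=0;y[268:]=0;y[:,:385]=0;y[:,455:]=0
for u in range(393,451,3):
  v=np.nonzero(y[:,u])[0]
  print(u,v.min() if len(v) else '',v.max() if len(v) else '',[int(x) for x in hs[v,u,2]] )
"
```

```text
tab near [[ 0.52625275 -0.30775221  0.088     ]]
tab far [[ 0.5341241  -0.25967164  0.088     ]]
sh near [[ 0.52113092 -0.33928664  0.07      ]]
393   []
396 244 248 [86, 74, 78, 88, 88]
399 243 249 [86, 96, 124, 90, 91, 101, 78]
402 244 249 [88, 109, 113, 87, 90, 88]
405 244 251 [79, 96, 109, 97, 90, 93, 80, 90]
408 245 250 [79, 94, 106, 92, 91, 93]
411 246 250 [77, 84, 89, 91, 90]
414 246 251 [88, 99, 92, 91, 89, 89]
417 246 251 [138, 136, 117, 95, 92, 92]
420 246 252 [138, 136, 132, 95, 91, 92, 90]
423 247 253 [138, 137, 135, 100, 91, 90, 91]
426 248 253 [137, 139, 115, 98, 90, 91]
429 248 256 [138, 137, 135, 97, 94, 89, 88, 79, 88]
432 249 257 [136, 137, 134, 97, 91, 90, 91, 78, 66]
435 249 257 [118, 136, 136, 112, 94, 91, 90, 92, 74]
438 251 257 [86, 92, 93, 92, 91, 88, 79]
441 252 258 [78, 93, 102, 85, 81, 91, 72]
444 253 258 [83, 102, 109, 93, 87, 61]
447 254 257 [88, 108, 109, 94]
450   []
```

```bash
python3 -c "
from h import *
t=dict(np.load('top0.npz'));Z=np.array([0,0,1.])
hs=cv2.cvtColor(t['pixels'],cv2.COLOR_RGB2HSV).astype(int)
y=(hs[...,0]>18)&(hs[...,0]<32)&(hs[...,1]>120)&(hs[...,2]>114);y[:243]=0;y[262:]=0;y[:,:412]=0;y[:,455:]=0
v,u=np.nonzero(y);print(len(u),u.min(),u.max());r=ray(t,u,v,Z*.088,Z)
c=r.mean(0);d=np.linalg.svd(r-c)[2][0];p=(r-c)@d;print(c,d,np.degrees(np.arctan2(d[0],d[1])),p.min(),p.max(), c+d*(p.min()+p.max())/2)
"
```

```text
66 415 448
[ 0.52866872 -0.27868692  0.088     ] [1.74425182e-01 9.84670430e-01 1.83830858e-28] 10.045208975396758 -0.04733635884051072 0.024098589423302452 [ 0.5266421  -0.29012769  0.088     ]
```

```bash
python3 -m pendant '[[[-0.6,-6.7,-30,0,0,-1.7],[-0.6,-6.7,-60,0,0,-1.7],[-0.6,-6.7,-90,0,0,-1.7],[-0.6,-6.7,-115,0,0,-1.7],[-0.6,-6.7,-130,0,0,-1.7],[-0.6,-6.7,-130,0,0,-1.7],[-0.6,-6.7,-130,0,0,-1.7]]]' 0.32; python3 -m pendant '[[[0,0,0,0,0,0],[0,0,0,0,0,0],[0,0,0,0,0,0],[0,0,0,0,0,0],[0,0,0,0,0,0]]]' 1; python3 -c "
from h import *
o=get_obs();print(o['tool_pos'],o['orientation'],o['force'],o['moment'])"
```

```text
clock: 15.72
tool_pos: [0.5294, -0.2828, 0.0615]
orientation: [-180.0, 0.1, 170.3]
force: [-0.1, 1.1, -1.0]
opening: 0.0297
clock: 16.35
tool_pos: [0.5287, -0.2829, 0.0605]
orientation: [-180.0, 0.0, 170.3]
force: [-0.7, 0.8, 3.9]
opening: 0.0059
[ 0.52869906 -0.28291275  0.06054973] [-1.79960487e+02  2.07223182e-02  1.70306447e+02] [-0.65664053  0.83050581  3.88320658] [ 0.24737496  0.35083827 -0.00155284]
```

```bash
python3 -m pendant '[[[0,0,5,0,0,0],[0,0,15,0,0,0],[0,0,30,0,0,0],[0,0,50,0,0,0],[0,0,80,0,0,0],[0,0,120,0,0,0],[0,0,170,0,0,0],[0,0,190,0,0,0],[0,0,190,0,0,0]]]' 1; python3 -c "
from h import *
o=get_obs();print(o['tool_pos'],o['orientation'],o['force'])
s=shot('top');np.savez('t4.npz',**s);r=shot('side');np.savez('s4.npz',**r)
rel(*dialpose([0,0,.16],180),o)
a=cv2.resize(r['pixels'][120:310,180:350],None,fx=3,fy=3,interpolation=cv2.INTER_CUBIC)
cv2.imwrite('pics/g1.png',a[:,:,::-1])"
```

```text
clock: 17.48
tool_pos: [0.5289, -0.283, 0.253]
orientation: [-180.0, 0.2, 170.3]
force: [0.6, -0.5, -2.2]
opening: 0.006
[ 0.52892785 -0.28300285  0.25295175] [-179.96015714    0.22517193  170.29570671] [ 0.63136519 -0.49759606 -2.18161536]
shift mm [-90.6 381.4 -44.1] turn [  0.75 -19.9   23.28]
```

View pics/g1.png

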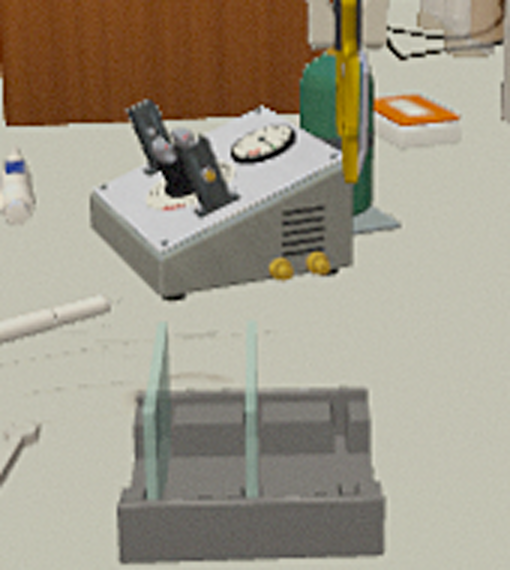

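```bash
python3 -m pendant '[[[-10,40,20,0,0,0],[-20,80,20,0,0,2],[-30,130,20,0,0,5],[-40,180,20,0,0,10],[-50,230,20,0,-2,14],[-60,280,20,0.2,-6,18],[-75,330,20,0.4,-11,21],[-85,370,10,0.6,-16,23],[-90.6,381.4,-10,0.75,-19.9,23.28],[-90.6,381.4,-44,0.75,-19.9,23.28]]]' 1; python3 -m pendant '[[[0,0,0,0,0,0],[0,0,0,0,0,0],[0,0,0,0,0,0]]]' 1; python3 -c "
from h import *
o=get_obs();print(o['joint_pos'],indial(o));rel(*dialpose([0,0,.16],180),o)
s=shot('top');np.savez('t5.npz',**s);r=shot('side');np.savez('s5.npz',**r)
a=cv2.resize(r['pixels'][110:235,190:310],None,fx=4.8,fy=4.8,interpolation=cv2.INTER_CUBIC)[:,:400*2]
b=cv2.resize(s['pixels'][190:300,185:300],None,fx=4,fy=4,interpolation=cv2.INTER_CUBIC)
I=np.zeros((600,576+460,3),np.uint8);I[:len(a),:576]=a;I[:len(b),576:]=b;I=cv2.resize(I,(800,463))
cv2.imwrite('pics/g2.png',I[:,:,::-1])"
```

```text
clock: 18.82
tool_pos: [0.4361, 0.099, 0.205]
orientation: [180.0, 19.8, -166.0]
force: [-0.9, -0.0, -1.4]
opening: 0.006
clock: 19.2
tool_pos: [0.4388, 0.0989, 0.2074]
orientation: [180.0, 19.8, -166.2]
force: [-0.6, 0.0, -2.0]
opening: 0.006
[ 47.03785699 -14.29165587 -49.10505354  16.93406865 -39.62549902
 -44.89360382] (array([ -0. ,   0.3, 158.4]), array([ 1.7998e+02, -1.6000e-01,  1.7995e+02]), array([-1.22,  0.18, -1.67]))
shift mm [-0.4 -0.4  1.5] turn [ 0.01 -0.16  0.04]
```

View pics/g2.png

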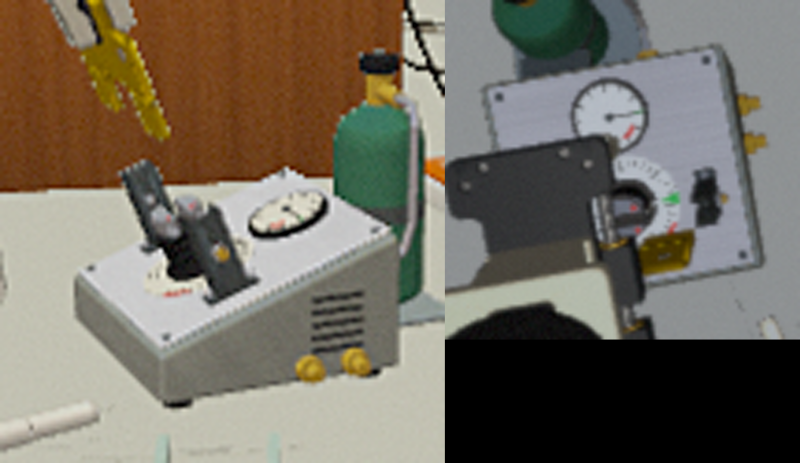

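```bash
cat > m.py <<'E'
from h import *
import sys
t=dict(np.load(sys.argv[1]));s=dict(np.load(sys.argv[2]));tz=float(sys.argv[3])
def yel(s,b):
    hs=cv2.cvtColor(s['pixels'],cv2.COLOR_RGB2HSV).astype(int)
    y=((hs[...,0]>18)&(hs[...,0]<32)&(hs[...,1]>110)&(hs[...,2]>50)).astype(np.uint8)
    m=np.zeros_like(y);m[b[0]:b[1],b[2]:b[3]]=1;y*=m
    k,l,st,ce=cv2.connectedComponentsWithStats(y);i=1+np.argmax(st[1:,4]);print(st[i]);return np.nonzero(l==i)
ex=D.apply([1,0,0.])
v,u=yel(t,(205,285,225,275))
for xf in(0,):
    r=D.inv().apply(ray(t,u,v,O+xf*ex,ex)-O)*1000
    print('top: y range',r[:,1].min().round(1),r[:,1].max().round(1),'z',r[:,2].min().round(1),r[:,2].max().round(1))
    for z in np.arange(np.floor(r[:,2].min()),r[:,2].max(),6):
        k=abs(r[:,2]-z)<3
        if k.any():print(z,'ymin',r[k,1].min().round(1),r[k,1].max().round(1))
# side: column extents of near leg, on plane dial y=-58
ey=D.apply([0,1.,0])
v,u=yel(s,(90,210,190,270))
r=D.inv().apply(ray(s,u,v,O-.058*ey,ey)-O)*1000
for z in np.arange(tz-56,tz+12,4):
    k=abs(r[:,2]-z)<2
    if k.any():print('side z',z,'x',r[k,0].min().round(1),r[k,0].max().round(1))
E
python3 m.py t5.npz s5.npz 158.4
python3 -c "
from h import *
# posts: dark pixels on top ends, clean view t2: cast on z=54 plane
for f in('t2.npz','t5.npz'):
  s=dict(np.load(f));hs=s['pixels'].max(-1).astype(int);n=D.apply([0,0,1.])
  v,u=np.mgrid[200:300,190:300].reshape(2,-1);r=D.inv().apply(ray(s,u,v,O+.054*n,n)-O)*1000
  for sg in(-1,1):
    k=(hs[v,u]<75)&(r[:,1]*sg>38)&(r[:,1]*sg<75)&(abs(r[:,0])<45);q=r[k]
    for x in range(-15,36,5):
      kk=abs(q[:,0]-x)<2.5
      if kk.any():print(f,sg,x,q[kk,1].min().round(1),q[kk,1].max().round(1),kk.sum())
"
```

```text
[248 265  18  14 182]
top: y range -54.5 -21.8 z 99.2 177.8
99.0 ymin -47.0 -25.6
105.0 ymin -51.0 -24.3
111.0 ymin -51.6 -23.0
117.0 ymin -54.1 -21.8
123.0 ymin -52.6 -23.8
129.0 ymin -51.1 -22.6
135.0 ymin -53.1 -23.4
141.0 ymin -53.6 -24.1
147.0 ymin -54.0 -26.8
153.0 ymin -54.5 -27.6
159.0 ymin -53.1 -28.3
165.0 ymin -53.5 -29.0
171.0 ymin -54.0 -29.6
177.0 ymin -52.6 -33.4
[212 106  24  42 373]
side z 106.4 x -5.2 1.6
side z 110.4 x -8.4 2.4
side z 114.4 x -9.6 2.8
side z 118.4 x -10.0 2.4
side z 122.4 x -9.2 1.2
side z 126.4 x -8.7 2.0
side z 130.4 x -9.9 2.4
side z 134.4 x -22.4 1.2
side z 138.4 x -24.7 2.8
side z 142.4 x -26.6 2.4
side z 146.4 x -26.9 2.0
side z 150.4 x -25.3 2.8
side z 154.4 x -25.7 2.4
side z 158.4 x -26.8 2.0
side z 162.4 x -26.3 2.8
side z 166.4 x -25.5 2.4
t2.npz -1 -10 -62.6 -52.2 6
t2.npz -1 -5 -65.4 -52.6 16
t2.npz -1 0 -66.2 -53.4 16
t2.npz -1 5 -65.3 -52.9 15
t2.npz -1 10 -66.0 -51.2 18
t2.npz -1 15 -67.1 -54.0 18
t2.npz -1 20 -67.5 -57.1 12
t2.npz 1 -10 50.8 63.1 6
t2.npz 1 -5 43.7 64.7 21
t2.npz 1 0 40.9 63.8 28
t2.npz 1 5 39.7 63.0 26
t2.npz 1 10 40.9 64.2 28
t2.npz 1 15 40.1 59.0 22
t2.npz 1 20 39.7 53.9 16
t5.npz -1 -15 -45.1 -38.3 9
t5.npz -1 -10 -62.6 -52.2 6
t5.npz -1 -5 -65.4 -52.6 16
t5.npz -1 0 -66.2 -53.4 16
t5.npz -1 5 -65.3 -52.9 16
t5.npz -1 10 -66.0 -51.2 18
t5.npz -1 15 -67.1 -52.0 19
t5.npz -1 20 -67.5 -55.1 13
t5.npz -1 25 -66.6 -57.9 3
t5.npz 1 -15 38.2 75.0 45
t5.npz 1 -10 38.6 74.2 45
t5.npz 1 -5 38.2 74.9 44
t5.npz 1 0 39.0 74.1 42
t5.npz 1 5 38.1 74.8 46
t5.npz 1 10 38.9 74.0 44
t5.npz 1 15 38.1 74.7 44
t5.npz 1 20 38.9 74.3 45
t5.npz 1 25 38.1 74.6 45
t5.npz 1 30 38.8 74.2 44
t5.npz 1 35 38.0 74.9 46
```

```bash
python3 -c "
from h import *
ey=D.apply([0,1.,0])
for f in('s0','s5'):
  s=dict(np.load('side0.npz' if f=='s0' else 's5.npz'))
  hs=cv2.cvtColor(s['pixels'],cv2.COLOR_RGB2HSV).astype(int)
  y=((hs[...,0]>10)&(hs[...,0]<35)&(hs[...,1]>110)&(hs[...,2]>80)).astype(np.uint8);y[:168]=0;y[190:]=0;y[:,:240]=0;y[:,258:]=0
  v,u=np.nonzero(y);print(len(u),u.mean(),v.mean())
  for yy in(-.064,-.066):
    print(D.inv().apply(ray(s,u.mean(),v.mean(),O+yy*ey,ey)-O)*1000)
  g=s['pixels'].max(-1).astype(int)
  v,u=np.mgrid[150:200,235:275].reshape(2,-1);r=D.inv().apply(ray(s,u,v,O-.064*ey,ey)-O)*1000
  for z in(12,20,24,38,45):
    k=(abs(r[:,2]-z)<1.5)&(g[v,u]<95)&(abs(r[:,0])<25);print(z,r[k,0].min().round(1),r[k,0].max().round(1))
"
```

```text
9 249.88888888888889 178.33333333333334
[[  4.07904283 -64.          27.66859334]]
[[  3.59192987 -66.          28.54233977]]
12 -9.1 10.9
20 -10.7 11.3
24 -23.8 10.8
38 -23.7 10.8
45 -23.2 9.1
10 249.7 178.3
[[  3.71551509 -64.          27.93930604]]
[[  3.22913846 -66.          28.81250415]]
12 -9.1 10.9
20 -10.7 11.3
24 -23.8 10.8
38 -23.7 10.8
45 -23.2 9.1
```

```bash
python3 -c "
from h import *
o=get_obs();rel(*dialpose([0,-.0032,.113],180),o)"
```

```text
shift mm [ 16.2   0.5 -42.4] turn [ 0.01 -0.17  0.04]
```

```bash
python3 -m pendant '[[[5,0.2,-12,0,-0.1,0],[10,0.4,-26,0,-0.17,0],[16,0.5,-42.4,0,-0.17,0],[16.2,0.5,-42.4,0,-0.17,0],[16.2,0.5,-42.4,0,-0.17,0],[16.2,0.5,-42.4,0,-0.17,0]]]' 1; python3 -c "
from h import *
o=get_obs();print(o['joint_pos'],indial(o),o['moment'])
s=shot('top');np.savez('t6.npz',**s);r=shot('side');np.savez('s6.npz',**r)
a=cv2.resize(r['pixels'][130:200,210:280],None,fx=8,fy=8,interpolation=cv2.INTER_CUBIC)
b=cv2.resize(s['pixels'][220:290,200:290],None,fx=5,fy=5,interpolation=cv2.INTER_CUBIC)
I=np.zeros((600,560+450,3),np.uint8);I[:len(a),:560]=a;I[:len(b),560:]=b;I=cv2.resize(I,(800,475))
cv2.imwrite('pics/g3.png',I[:,:,::-1])"; python3 m.py t6.npz s6.npz 113
```

```text
clock: 20.05
tool_pos: [0.4544, 0.0994, 0.1647]
orientation: [180.0, 20.0, -166.2]
force: [0.6, -0.3, -1.7]
opening: 0.0055
[ 44.22843261  -9.31081366 -52.96200848  19.99639549 -30.44047475
 -46.2999303 ] (array([ -0.2,  -2.9, 113.1]), array([ 1.7999e+02,  2.0000e-02, -1.7999e+02]), array([-0.1 , -0.48, -1.72])) [-0.3045453   1.42884558  0.02908687]
[253 258  16  13 152]
top: y range -57.8 -25.8 z 52.9 133.0
52.0 ymin -55.8 -33.0
58.0 ymin -52.0 -27.2
64.0 ymin -56.3 -25.8
70.0 ymin -56.8 -30.2
76.0 ymin -57.3 -26.6
82.0 ymin -53.6 -27.4
88.0 ymin -57.8 -28.2
94.0 ymin -56.2 -32.4
100.0 ymin -56.7 -31.1
106.0 ymin -57.1 -31.8
112.0 ymin -55.6 -32.5
118.0 ymin -57.6 -33.2
124.0 ymin -56.1 -33.9
130.0 ymin -56.5 -35.9
[220 126  24  41 346]
side z 61.0 x -2.6 3.1
side z 65.0 x -5.0 1.9
side z 69.0 x -8.2 2.7
side z 73.0 x -7.4 3.1
side z 77.0 x -8.6 1.9
side z 81.0 x -9.0 2.7
side z 85.0 x -7.4 3.2
side z 89.0 x -19.3 1.9
side z 93.0 x -22.5 3.6
side z 97.0 x -25.6 3.2
side z 101.0 x -26.8 1.9
side z 105.0 x -25.1 3.6
side z 109.0 x -25.5 3.2
side z 113.0 x -24.6 2.0
side z 117.0 x -25.0 3.6
side z 121.0 x -26.1 2.4
```

View pics/g3.png

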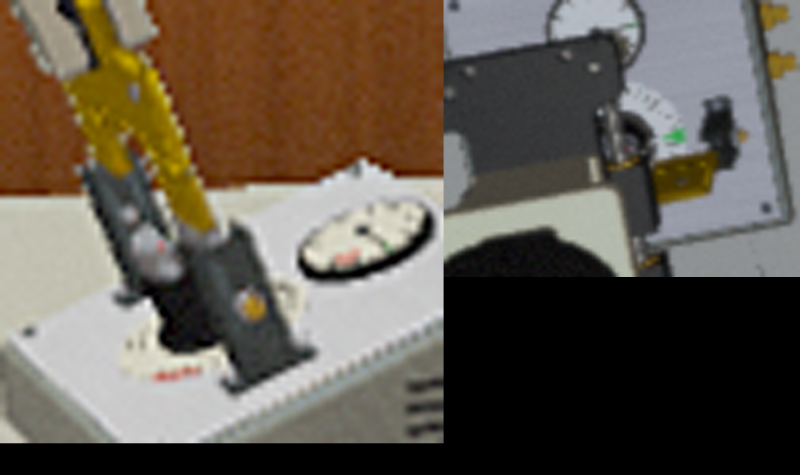

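```bash
python3 -m pendant '[[[1.3,0.3,-3.8,0,0,0],[2.7,0.65,-7.5,0,0,0],[4,1,-11.3,0,0,0],[5,1.2,-14.1,0,0,0],[5,1.2,-14.1,0,0,0]]]' 1; python3 -c "
from h import *
o=get_obs();print(indial(o),o['moment'])"
```

```text
clock: 20.78
tool_pos: [0.4596, 0.1007, 0.1498]
orientation: [-180.0, 20.0, -166.2]
force: [4.4, 1.2, -2.5]
opening: 0.0052
(array([-0.3, -2.9, 97.3]), array([-1.7999e+02, -3.0000e-02, -1.7997e+02]), array([ 3.41,  0.15, -3.86])) [ 0.16777584 -0.15266693 -0.02565895]
```

```bash
python3 -m pendant '[[[1.9,0.5,-3.5,0,0,0],[3.3,0.8,-7.3,0,0,0],[4.6,1.1,-11,0,0,0],[4.6,1.1,-11,0,0,0]]]' 1; python3 -c "
from h import *
o=get_obs();print(indial(o),o['moment'])"
```

```text
clock: 21.28
tool_pos: [0.4638, 0.1014, 0.1385]
orientation: [-180.0, 19.9, -166.2]
force: [2.5, 0.4, -1.5]
opening: 0.0058
(array([-0.1, -3.2, 85.2]), array([-1.7997e+02, -6.0000e-02, -1.7997e+02]), array([ 1.87, -0.17, -2.25])) [0.07002466 0.41457198 0.02772179]
```

Smooth; foot ≈ 31. Next to the plungers.

```bash
python3 -m pendant '[[[1.8,0.5,-3.4,0,0,0],[3.2,0.85,-7.3,0,0,0],[4.5,1.2,-11.1,0,0,0],[4.5,1.2,-11.1,0,0,0]]]' 1; python3 -c "
from h import *
o=get_obs();print(indial(o),o['moment'],o['joint_pos'])"
```

```text
clock: 21.78
tool_pos: [0.4681, 0.1024, 0.1269]
orientation: [-179.9, 19.9, -166.2]
force: [4.5, 1.3, -6.0]
opening: 0.006
(array([-0. , -3.3, 72.8]), array([-1.7995e+02, -1.2000e-01, -1.7997e+02]), array([ 2.35,  0.18, -7.29])) [0.2589435  0.56820266 0.11507713] [ 41.53883816  -4.18342087 -56.3912374   25.1476942  -21.97656229
 -49.81553436]
```

```bash
python3 -m pendant '[[[0.9,0.3,-2.5,0,0,0],[1.8,0.5,-5,0,0,0],[2.7,0.7,-7.5,0,0,0],[2.7,0.7,-7.5,0,0,0],[2.7,0.7,-7.5,0,0,0]]]' 1; python3 -c "
from h import *
o=get_obs();print(indial(o),o['moment'],o['joint_pos'])"
```

```text
clock: 22.4
tool_pos: [0.4707, 0.1032, 0.1196]
orientation: [-180.0, 19.9, -166.2]
force: [4.8, 2.4, -10.6]
opening: 0.0059
(array([ 0.1, -3.1, 65. ]), array([-1.7997e+02, -1.1000e-01, -1.7998e+02]), array([  1.3 ,   1.19, -11.73])) [0.37171942 0.62735774 0.18877627] [ 40.85800191  -3.16464677 -57.19863016  26.8139415  -20.13749757
 -51.02816828]
```

```bash
python3 -m pendant '[[[0.8,0.2,-2.3,0,0,0],[1.7,0.4,-4.7,0,0,0],[1.7,0.4,-4.7,0,0,0],[1.7,0.4,-4.7,0,0,0]]]' 1; python3 -c "
from h import *
o=get_obs();print(indial(o),o['moment'],o['joint_pos'])
s=shot('side');np.savez('s7.npz',**s)
ex=D.apply([1,0,0.]);ey=D.apply([0,1.,0])
hs=cv2.cvtColor(s['pixels'],cv2.COLOR_RGB2HSV).astype(int)
y=((hs[...,0]>18)&(hs[...,0]<32)&(hs[...,1]>110)&(hs[...,2]>50)).astype(np.uint8);y[:120]=0;y[185:]=0;y[:,:205]=0;y[:,275:]=0
v,u=np.nonzero(y);r=D.inv().apply(ray(s,u,v,O-.058*ey,ey)-O)*1000
k=(r[:,0]>-1)&(r[:,0]<3);print('near-edge z (y=-58): shoulder top',r[k,2].max(),'low',r[k,2].min(),k.sum())
for z in range(50,100,4):
  k=abs(r[:,2]-z)<2
  if k.any():print(z,r[k,0].min().round(1),r[k,0].max().round(1))
"
```

```text
clock: 22.9
tool_pos: [0.4731, 0.1033, 0.117]
orientation: [-179.9, 20.1, -166.2]
force: [-15.8, -3.1, 24.0]
opening: 0.0063
(array([ 1.3, -3.6, 61.8]), array([-1.7994e+02,  7.0000e-02, -1.8000e+02]), array([-6.91,  0.8 , 28.05])) [-0.71259107  4.1794156   0.13177625] [ 40.33204307  -2.73080526 -57.68650178  28.13583894 -19.09091094
 -51.93804606]
near-edge z (y=-58): shoulder top 167.2139121845561 low 27.765597151531175 30
54 -10.0 2.7
58 -11.2 4.4
62 -13.6 5.2
66 -14.7 4.8
70 -24.8 3.6
74 -23.9 3.1
78 -24.3 -0.9
82 -11.0 -3.3
86 -11.4 -2.5
90 -10.6 -2.9
94 -10.9 -3.3
98 -11.3 -2.5
```

```bash
python3 -c "
from h import *
ey=D.apply([0,1.,0])
for f,t in(('s6.npz',113.1),('s7.npz',61.8)):
  s=dict(np.load(f))
  hs=cv2.cvtColor(s['pixels'],cv2.COLOR_RGB2HSV).astype(int)
  y=((hs[...,0]>18)&(hs[...,0]<32)&(hs[...,1]>110)&(hs[...,2]>50)).astype(np.uint8);y[:100]=0;y[185:]=0;y[:,:205]=0;y[:,275:]=0
  v,u=np.nonzero(y);r=D.inv().apply(ray(s,u,v,O-.058*ey,ey)-O)*1000
  for z in range(4,26,2):
    k=abs(r[:,2]-z-t)<1
    print(f,z,r[k,0].max().round(1) if k.any() else '',end='; ')
  k=(r[:,0]>0)&(r[:,0]<2.5)&(r[:,2]<t+20);print('max z-t',r[k,2].max()-t)
"
```

```text
s6.npz 4 3.6; s6.npz 6 1.6; s6.npz 8 2.4; s6.npz 10 1.2; s6.npz 12 -0.8; s6.npz 14 -0.0; s6.npz 16 -3.2; s6.npz 18 -5.2; s6.npz 20 -4.4; s6.npz 22 -5.5; s6.npz 24 -4.7; max z-t 10.193580852620272
s7.npz 4 4.8; s7.npz 6 2.7; s7.npz 8 3.6; s7.npz 10 2.3; s7.npz 12 3.1; s7.npz 14 1.1; s7.npz 16 -2.9; s7.npz 18 -2.1; s7.npz 20 -3.3; s7.npz 22 -2.5; s7.npz 24 -4.5; max z-t 13.713051557172804
```

```bash
python3 -m pendant '[[[0,0,0,0,0,0],[0,0,0,0,0,0],[0,0,0,0,0,0],[-5,-1.2,14.1,0,0,0],[-10,-2.4,28.2,0,0,0],[-16,-1,44,0,0,0],[-16,-1,44,0,0,0]]]' 0.32; python3 -m pendant '[[[0,0,0,0,0,0],[0,0,0,0,0,0],[0,0,0,0,0,0],[0,0,0,0,0,0]]]' 1; python3 -c "
from h import *
o=get_obs();print(indial(o),o['moment'],o['joint_pos'][2]);rel(*dialpose([0,0,.105],180),o)
s=shot('side');np.savez('s8.npz',**s)
ey=D.apply([0,1.,0])
hs=cv2.cvtColor(s['pixels'],cv2.COLOR_RGB2HSV).astype(int)
y=((hs[...,0]>18)&(hs[...,0]<32)&(hs[...,1]>110)&(hs[...,2]>50)).astype(np.uint8);y[:100]=0;y[185:]=0;y[:,:205]=0;y[:,275:]=0
v,u=np.nonzero(y);r=D.inv().apply(ray(s,u,v,O-.058*ey,ey)-O)*1000
k=(r[:,0]>0)&(r[:,0]<2.5)&(r[:,2]<90);print('shoulder z',r[k,2].max())
r=D.inv().apply(ray(s,u,v,O-.026*ey,ey)-O)*1000
k=(r[:,0]>-2.5)&(r[:,0]<2.5);print('tab z',r[k,2].max())
"
```

```text
clock: 23.82
tool_pos: [0.4571, 0.1035, 0.1605]
orientation: [180.0, 20.1, -166.2]
force: [0.1, 0.6, -0.1]
opening: 0.0299
clock: 24.32
tool_pos: [0.4566, 0.1025, 0.1591]
orientation: [-179.9, 19.9, -166.2]
force: [0.6, -0.4, 0.3]
opening: 0.0007
(array([  0.6,  -0.4, 106.9]), array([-1.7995e+02, -9.0000e-02, -1.7998e+02]), array([ 0.57, -0.5 ,  0.1 ])) [-0.27451367  1.21849559  0.02677065] -53.34114007597421
shift mm [ 0.   0.4 -1.9] turn [ 0.08 -0.08  0.  ]
shoulder z 75.5130515571728
tab z 203.86966109707953
```

```bash
python3 -m pendant '[[[1.6,0.5,-4.7,0,0,0],[3.3,0.9,-9.4,0,0,0],[4.6,1.2,-13,0,0,0],[4.6,1.2,-13,0,0,0]]]' 1; python3 -c "
from h import *
o=get_obs();print(indial(o),o['moment'])"; python3 -m pendant '[[[0.7,0.2,-1.9,0,0,0],[1.3,0.3,-3.8,0,0,0],[1.3,0.3,-3.8,0,0,0]]]' 1;  python3 -c "
from h import *
o=get_obs();print(indial(o),o['moment'])"
```

```text
clock: 24.88
tool_pos: [0.4611, 0.1036, 0.1459]
orientation: [-179.9, 19.9, -166.2]
force: [0.6, -0.5, 0.0]
opening: 0.0004
(array([ 0.4, -0.4, 92.9]), array([-1.7994e+02, -1.1000e-01, -1.7998e+02]), array([ 0.43, -0.61, -0.12])) [-0.29272171  1.14501574  0.02983831]
clock: 25.25
tool_pos: [0.4633, 0.1046, 0.1436]
orientation: [-180.0, 20.0, -166.2]
force: [-2.9, -1.2, 8.0]
opening: 0.0004
(array([ 1.8, -0. , 89.9]), array([-1.7999e+02,  5.0000e-02, -1.7997e+02]), array([-0.21, -0.51,  8.6 ])) [-0.68362082  1.23083605 -0.11640965]
```

```bash
python3 -m pendant '[[[-0.3,0.3,-2.2,0,0,0],[0.3,0.5,-4,0,0,0],[0.3,0.5,-4,0,0,0],[0.3,0.5,-4,0,0,0]]]' 1; python3 -c "
from h import *
o=get_obs();print(indial(o),o['moment'])"; python3 -m pendant '[[[1,0.3,-2.8,0,0,0],[1,0.3,-2.8,0,0,0],[1,0.3,-2.8,0,0,0]]]' 1;  python3 -c "
from h import *
o=get_obs();print(indial(o),o['moment'])
s=shot('side');np.savez('s9.npz',**s)
ey=D.apply([0,1.,0])
hs=cv2.cvtColor(s['pixels'],cv2.COLOR_RGB2HSV).astype(int)
y=((hs[...,0]>18)&(hs[...,0]<32)&(hs[...,1]>110)&(hs[...,2]>50)).astype(np.uint8);y[:100]=0;y[185:]=0;y[:,:205]=0;y[:,275:]=0
v,u=np.nonzero(y);r=D.inv().apply(ray(s,u,v,O-.058*ey,ey)-O)*1000
k=(r[:,0]>0)&(r[:,0]<2.5)&(r[:,2]<90);print('shoulder z',r[k,2].max())"
```

```text
clock: 25.75
tool_pos: [0.4662, 0.1058, 0.1439]
orientation: [180.0, 20.4, -166.2]
force: [-10.7, -13.8, 43.0]
opening: 0.0003
(array([ 4.8,  0.5, 89.1]), array([ 179.98,    0.44, -179.98]), array([  1.85, -10.87,  45.12])) [-3.74885335 -0.11055225 -1.40349138]
clock: 26.12
tool_pos: [0.4677, 0.1062, 0.1433]
orientation: [180.0, 20.6, -166.2]
force: [-36.4, -16.5, 75.5]
opening: 0.0008
(array([ 6.1,  0.5, 88. ]), array([ 179.96,    0.63, -179.99]), array([-11.06,  -7.35,  84.36])) [-3.93288035  4.5180258  -1.0329862 ]
shoulder z 80.57973351468458
```

```bash
python3 -m pendant '[[[-1.5,-0.5,4,0,0,0],[-8,-2,22,0,0,0],[-20,-5,60,0,0,0],[-28,-60,70,0,0,0],[-28,-120,70,0,0,0],[-28,-180,70,0,0,0],[-28,-200,70,0,0,0],[-28,-200,70,0,0,0]]]' 1; python3 -c "
from h import *
o=get_obs();print(o['tool_pos'],o['force'])
s=shot('top');np.savez('t10.npz',**s);r=shot('side');np.savez('s10.npz',**r)
a=cv2.resize(r['pixels'][130:205,205:285],None,fx=7,fy=7,interpolation=cv2.INTER_CUBIC)
b=cv2.resize(s['pixels'][215:290,195:290],None,fx=5,fy=5,interpolation=cv2.INTER_CUBIC)
I=np.zeros((525,560+475,3),np.uint8);I[:len(a),:560]=a;I[:len(b),560:]=b;I=cv2.resize(I,(800,406),interpolation=cv2.INTER_AREA)
cv2.imwrite('pics/k1.png',I[:,:,::-1])
ey=D.apply([0,1.,0]);ex=D.apply([1.,0,0])
hs=cv2.cvtColor(r['pixels'],cv2.COLOR_RGB2HSV).astype(int)
y=((hs[...,0]>18)&(hs[...,0]<32)&(hs[...,1]>110)&(hs[...,2]>50)).astype(np.uint8);y[:100]=0;y[185:]=0;y[:,:205]=0;y[:,275:]=0
v,u=np.nonzero(y)
for yy in(-58,-26,26,58):
  q=D.inv().apply(ray(r,u,v,O+yy/1000*ey,ey)-O)*1000
  for x in(-2,0,2):
    k=abs(q[:,0]-x)<1;print(yy,x,q[k,2].max().round(1) if k.any() else '')
hs=cv2.cvtColor(s['pixels'],cv2.COLOR_RGB2HSV).astype(int)
y=((hs[...,0]>18)&(hs[...,0]<32)&(hs[...,1]>110)&(hs[...,2]>50)).astype(np.uint8);y[:220]=0;y[285:]=0;y[:,:205]=0;y[:,275:]=0
k,l,st,ce=cv2.connectedComponentsWithStats(y);i=1+np.argmax(st[1:,4]);v,u=np.nonzero(l==i)
q=D.inv().apply(ray(s,u,v,O,ex)-O)*1000
for a in range(-60,61,6):
  k=abs(q[:,1]-a)<2
  if k.any():print('top y',a,'z',q[k,2].min().round(1),q[k,2].max().round(1))
"
```

```text
clock: 27.18
tool_pos: [0.4358, -0.0967, 0.2058]
orientation: [-180.0, 19.9, -166.4]
force: [0.3, 0.1, 0.2]
opening: 0.0004
[ 0.43582379 -0.0967396   0.20584438] [0.30368022 0.14804447 0.15293532]
-58 -2 210.2
-58 0 76.5
-58 2 65.3
-26 -2 96.0
-26 0 92.0
-26 2 201.1
26 -2 88.0
26 0 87.0
26 2 86.0
58 -2 64.8
58 0 69.2
58 2 68.2
top y -60 z 64.3 72.4
top y -54 z 28.2 85.4
top y -48 z 32.3 81.1
top y -42 z 1.1 84.7
top y -36 z -2.4 80.4
top y -30 z 0.3 82.5
top y -24 z 30.7 105.9
top y -18 z 27.4 103.2
top y -12 z 24.1 106.5
top y -6 z 35.6 102.5
top y 0 z 30.7 105.8
top y 6 z 34.8 101.8
top y 12 z 29.9 105.1
top y 18 z 28.3 101.1
top y 24 z 21.7 90.8
top y 30 z 1.3 85.1
top y 36 z 5.6 82.3
top y 42 z 2.2 85.8
top y 48 z -3.0 89.3
top y 54 z -6.6 85.1
top y 60 z 29.9 67.8
```

View pics/k1.png

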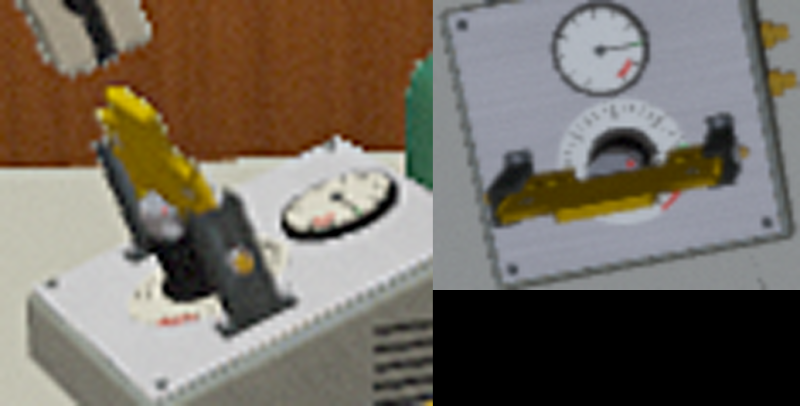

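```bash
python3 -c "
from h import *
ey=D.apply([0,1.,0])
for f in('s6','s7','s8','s9','s10'):
  r=dict(np.load(f+'.npz'))
  hs=cv2.cvtColor(r['pixels'],cv2.COLOR_RGB2HSV).astype(int)
  y=((hs[...,0]>18)&(hs[...,0]<32)&(hs[...,1]>110)&(hs[...,2]>50)).astype(np.uint8);y[:100]=0;y[185:]=0;y[:,:205]=0;y[:,262:]=0
  z0=120 if f=='s6' else 70
  print(f,[(int(v),int(np.nonzero(y[v])[0].max()),D.inv().apply(ray(r,np.nonzero(y[v])[0].max()+.5,v,O-.058*ey,ey)-O)[0][[0,2]].__mul__(1000).round(1).tolist()) for v in range(135,176,1) if y[v].any() and abs(D.inv().apply(ray(r,np.nonzero(y[v])[0].max()+.5,v,O-.058*ey,ey)-O)[0][2]*1000-z0)<13])
"
```

```text
s6 [(136, 228, [-3.4, 132.4]), (137, 229, [-2.2, 129.5]), (138, 231, [1.0, 125.7]), (139, 232, [2.2, 122.8]), (140, 233, [3.4, 119.9]), (141, 234, [4.6, 117.0]), (142, 234, [3.8, 115.0]), (143, 234, [3.0, 113.1]), (144, 235, [4.2, 110.1]), (145, 235, [3.4, 108.1])]
s7 [(157, 237, [-2.3, 82.1]), (158, 238, [-1.1, 79.0]), (159, 241, [4.2, 74.0]), (160, 241, [3.4, 72.0]), (161, 242, [4.6, 68.9]), (162, 243, [5.8, 65.9]), (163, 243, [5.0, 63.8]), (164, 244, [6.2, 60.7]), (165, 244, [5.4, 58.6])]
s8 [(157, 237, [-2.3, 82.1]), (158, 238, [-1.1, 79.0]), (159, 240, [2.1, 75.0]), (160, 240, [1.3, 73.0]), (161, 241, [2.5, 69.9]), (162, 242, [3.8, 66.9]), (163, 242, [2.9, 64.8]), (164, 243, [4.2, 61.7]), (165, 243, [3.3, 59.7]), (166, 243, [2.5, 57.6])]
s9 [(157, 239, [1.7, 80.1]), (158, 240, [2.9, 77.1]), (159, 242, [6.2, 73.0]), (160, 242, [5.4, 71.0]), (161, 243, [6.6, 67.9]), (162, 244, [7.9, 64.9]), (163, 244, [7.0, 62.8]), (164, 244, [6.2, 60.7]), (165, 245, [7.5, 57.6])]
s10 [(158, 238, [-1.1, 79.0]), (159, 239, [0.1, 76.0]), (160, 240, [1.3, 73.0]), (161, 240, [0.5, 70.9]), (162, 241, [1.7, 67.9]), (163, 242, [2.9, 64.8]), (164, 243, [4.2, 61.7]), (165, 243, [3.3, 59.7]), (166, 243, [2.5, 57.6])]
```

```bash
python3 -c "
from h import *
ey=D.apply([0,1.,0]);ex=D.apply([1.,0,0]);n=D.apply([0,0,1.])
for f in('s8','s10'):
  r=dict(np.load(f+'.npz'))
  hs=cv2.cvtColor(r['pixels'],cv2.COLOR_RGB2HSV).astype(int)
  y=((hs[...,0]>18)&(hs[...,0]<32)&(hs[...,1]>110)&(hs[...,2]>50)).astype(np.uint8);y[:100]=0;y[185:]=0;y[:,:205]=0;y[:,262:]=0
  v,u=np.nonzero(y)
  for yy in(26,58):
    q=D.inv().apply(ray(r,u,v,O+yy/1000*ey,ey)-O)*1000
    print(f,yy,[(x,float(q[abs(q[:,0]-x)<1,2].max().round(1))) for x in(-6,-4,-2,0,2,4,6) if (abs(q[:,0]-x)<1).any()])
# top view shoulder/tab top edges: bright top faces
s=dict(np.load('t10.npz'));R=s['pixels'].astype(int);M=R[...,0]-np.maximum(R[...,1],R[...,2])
w=np.clip(M[250:258,236:252]-25,0,None)
print('red in top',w.sum(),[(i+250,j+236,int(w[i,j])) for i,j in zip(*np.nonzero(w>10))])
# leg extents in y, on x=0 plane at z 45..62
hs=cv2.cvtColor(s['pixels'],cv2.COLOR_RGB2HSV).astype(int)
y=((hs[...,0]>18)&(hs[...,0]<32)&(hs[...,1]>110)&(hs[...,2]>50)).astype(np.uint8);y[:240]=0;y[285:]=0;y[:,:205]=0;y[:,266:]=0
v,u=np.nonzero(y);br=hs[v,u,2]
for nm,z in(('tab z88',.088),('sh z70',.070)):
  q=D.inv().apply(ray(s,u,v,O+z*n,n)-O)*1000
  for a in range(-60,61,8):
    k=abs(q[:,1]-a)<4
    if k.any():print(nm,a,'x',q[k,0].min().round(1),q[k,0].max().round(1),end=';')
  print(' y',q[:,1].min(),q[:,1].max())
"
```

```text
s8 26 [(-6, 191.9), (-4, 191.1), (-2, 190.2), (0, 192.2), (2, 191.3), (4, 190.4), (6, 191.5)]
s8 58 [(-2, 177.9), (0, 181.9), (2, 184.0), (4, 183.1), (6, 184.2)]
s10 26 [(-6, 79.4), (-4, 78.4), (-2, 88.0), (0, 87.0), (2, 86.0), (4, 85.0), (6, 81.8)]
s10 58 [(-2, 64.8), (0, 69.2), (2, 68.2), (4, 77.0), (6, 73.7)]
red in top 122 [(np.int64(257), np.int64(245), 44), (np.int64(257), np.int64(246), 68)]
tab z88 -52 x 1.4 20.2;tab z88 -44 x 0.5 20.5;tab z88 -36 x 1.9 20.0;tab z88 -28 x -1.8 14.6;tab z88 -20 x -4.7 15.0;tab z88 -12 x -4.9 13.6;tab z88 -4 x -4.5 13.9;tab z88 4 x -4.7 14.1;tab z88 12 x -4.8 20.1;tab z88 20 x -4.1 19.6;tab z88 28 x -0.4 21.0;tab z88 36 x 1.1 21.4;tab z88 44 x -0.3 13.7;tab z88 52 x 0.0 12.1; y -54.31338515729994 53.41034929345729
sh z70 -52 x -3.2 15.7;sh z70 -44 x -4.1 16.4;sh z70 -36 x -3.4 15.9;sh z70 -28 x -3.2 10.0;sh z70 -20 x -9.4 10.8;sh z70 -12 x -9.0 9.5;sh z70 -4 x -9.6 9.7;sh z70 4 x -9.4 9.5;sh z70 12 x -9.6 11.3;sh z70 20 x -9.2 16.0;sh z70 28 x -7.7 16.2;sh z70 36 x -3.9 17.3;sh z70 44 x -4.0 12.0;sh z70 52 x -4.9 9.5;sh z70 60 x -3.8 2.6; y -52.289579004665136 58.10284196787969
```

```bash
python3 -m pendant '[[[0,60,0,0,0,0],[0,120,0,0,0,0],[10,180,0,0,0,0],[20,200,-38,0,0,0],[20.5,200,-44,0,0,0],[20.5,200,-44,0,0,0]]]' 1; python3 -c "
from h import *
o=get_obs();print(indial(o));rel(*dialpose([-.0005,0,.0915],180),o)
print('steps per dial unit', D.apply([1,0,0]),D.apply([0,0,1]))"
```

```text
clock: 28.02
tool_pos: [0.4557, 0.1053, 0.1615]
orientation: [-179.9, 19.9, -166.1]
force: [0.5, 0.3, -0.3]
opening: 0.0006
(array([  1.1,   2.5, 109.2]), array([-1.7995e+02, -1.3000e-01, -1.7987e+02]), array([ 0.39,  0.2 , -0.47]))
shift mm [  5.   -1.3 -17.2] turn [ 0.12 -0.1  -0.11]
steps per dial unit [0.91256772 0.22414813 0.34202014] [-0.33214749 -0.08158325  0.93969262]
```

```bash
python3 -m pendant '[[[2,-0.7,-7,0,0,0],[5,-1.3,-17.2,0,0,0],[5,-1.3,-17.2,0,0,0],[5,-1.3,-17.2,0,0,0]]]' 1; python3 -c "
from h import *
o=get_obs();print(indial(o))"; python3 -m pendant '[[[0.6,0.1,-1.9,0,0,0],[0.6,0.1,-1.9,0,0,0]]]' 1;python3 -c "
from h import *
o=get_obs();print(indial(o))"; python3 -m pendant '[[[0.6,0.1,-1.9,0,0,0],[0.6,0.1,-1.9,0,0,0]]]' 1; python3 -c "
from h import *
o=get_obs();print(indial(o))"
```

```text
clock: 28.52
tool_pos: [0.4616, 0.1033, 0.1452]
orientation: [-180.0, 20.0, -166.2]
force: [0.3, 0.4, -0.1]
opening: 0.0001
(array([ 0.6, -0.8, 92.1]), array([-1.7997e+02, -1.0000e-02,  1.7996e+02]), array([ 0.29,  0.3 , -0.24]))
clock: 28.78
tool_pos: [0.4623, 0.104, 0.1433]
orientation: [-180.0, 20.0, -166.2]
force: [-1.0, -0.7, 4.8]
opening: 0.0003
(array([ 0.7, -0.4, 90. ]), array([-179.98,    0.  , -179.98]), array([ 0.61, -0.42,  4.86]))
clock: 29.02
tool_pos: [0.4643, 0.1047, 0.1436]
orientation: [-180.0, 20.2, -166.2]
force: [-8.2, -6.6, 23.6]
opening: 0.0005
(array([ 2.7, -0.2, 89.5]), array([ 180.  ,    0.2 , -179.96]), array([-0.91, -4.49, 25.48]))
```

```bash
python3 -m pendant '[[[-2.5,-0.6,4,0,0,0],[-10,-2.5,24,0,0,0],[-22,-5,60,0,0,0],[-28,-60,70,0,0,0],[-28,-120,70,0,0,0],[-28,-180,70,0,0,0],[-28,-200,70,0,0,0],[-28,-200,70,0,0,0]]]' 1; python3 -c "
from h import *
ey=D.apply([0,1.,0]);print(get_obs()['force'])
r=shot('side');s=shot('top')
hs=cv2.cvtColor(r['pixels'],cv2.COLOR_RGB2HSV).astype(int)
y=((hs[...,0]>18)&(hs[...,0]<32)&(hs[...,1]>110)&(hs[...,2]>50)).astype(np.uint8);y[:100]=0;y[185:]=0;y[:,:205]=0;y[:,262:]=0
v,u=np.nonzero(y)
for yy in(26,58):
    q=D.inv().apply(ray(r,u,v,O+yy/1000*ey,ey)-O)*1000
    print(yy,[(x,float(q[abs(q[:,0]-x)<1,2].max().round(1))) for x in(-4,-2,0,2,4) if (abs(q[:,0]-x)<1).any()])
# far tab end, left silhouette expected px for home
for z in(84,88,92):print(z,[np.round(proj(r,O+D.apply([x/1000,.026,z/1000])),1).tolist() for x in(-3,3)])
print('yellow top rows',[(int(a),int(u[v==a].min()),int(u[v==a].max())) for a in sorted(set(v))[:6]])
# same for near shoulder and lateral red dot
M=s['pixels'].astype(int);M=M[...,0]-np.maximum(M[...,1],M[...,2]);w=M[254:260,242:250];i=np.unravel_index(w.argmax(),w.shape);print('red dot',i[0]+254,i[1]+242,w.max())
t=dict(np.load('top0.npz'));
for b in((165,185,345,380),(120,155,338,362)):print('change',np.abs(s['pixels'][b[0]:b[1],b[2]:b[3]].astype(int)-t['pixels'][b[0]:b[1],b[2]:b[3]]).mean())
"
```

```text
clock: 30.02
tool_pos: [0.4343, -0.0976, 0.2106]
orientation: [-180.0, 19.9, -166.4]
force: [0.7, 0.5, -0.2]
opening: 0.0005
[ 0.7454862   0.45959863 -0.16667159]
26 [(-4, 83.7), (-2, 88.0), (0, 87.0), (2, 86.0), (4, 85.0)]
58 [(-4, 70.2), (-2, 64.8), (0, 69.2), (2, 68.2), (4, 77.0)]
84 [[224.2, 147.8], [226.6, 146.6]]
88 [[223.6, 146.2], [226.0, 145.1]]
92 [[222.9, 144.6], [225.3, 143.5]]
yellow top rows [(100, 213, 214), (101, 213, 214), (146, 224, 227), (147, 224, 229), (148, 224, 230), (149, 225, 232)]
red dot 257 246 92
change 5.501904761904762
change 4.2555555555555555
```

```bash
python3 -c "
from h import *
print(close_job())"
```

```text
the job is handed in; nothing more can be done
None
```

The knob is at the set mark, the lock plate is home in the posts, and the job is handed in at about 30 s of the 67 s allowed. The hand-in gives no verdict.

**What I did**
- I turned the knob clockwise in two gripped strokes, about 138° in all.
- I lifted the lock plate straight up out of the rack and tilted it 20° to line up with the posts.
- I slid it down between them, then pressed on its top with the shut fingers and backed off.

**What the last checks showed**
- **Knob:** about 4.18–4.21 rad against 4.189, measured before the plate went in. Afterwards the visible red dot on the crown had not moved and the gauge needle was on its green mark.
- **Plate:** the side camera puts its top corner at 86–88 mm above the dial, where 88 is home. It was released, and the robot was clear of everything.
- **Surroundings:** the glass plates were still in their slots after the lift. In the last pictures the vial and amber bottle areas looked almost unchanged.

**What disagreed**
- The robot's own readings put the press-down stop about 2 mm higher, at 90 mm. I took this as a calibration offset because both presses stopped at the same height.
- The first press went harder than intended, to about 84 N, and leaned the plate a little. It sprang back upright once released.
- I never confirmed the plunger click separately. I infer it from the hard stop and from a downward pull on the tool just before it.

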